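Tip the last tablet tube out of its tall holder

TASK

Take the tall narrow aluminium holder out of its leaning stand and tip it mouth-down low over the blue tray, so that the tablet tube at its bottom slides out gently and stays in the tray. Then put the empty holder back fully home in its stand and let go. Keep the tube off the bench top, and leave the other things on the bench where they stand.

Things in the scene. Friction and masses are not known exactly. Their poses are not given: they have to be found in the camera images.
- stand: fixed white plastic leaning stand on a 120 x 170 mm foot plate. Origin: centre of the plate's underside on the bench. z up; +y is the horizontal direction in which its open cradle, and the holder in it, leans, 35 degrees from vertical. Along the leaning axis: side cheeks 45 mm high and 62 mm apart in x, a 20 mm lip on the -y side, a back rest 34 mm wide and 100 mm high, flared at the top, on the +y side under the holder
- seat_mid (a point): where the holder's centre (half-way up) lies when the holder is fully home: foot flat on the cradle floor, lower face against the back rest; in the stand frame [0, 0.0245, 0.1198] m. There the holder has 6 mm free to each cheek, 11 mm to the lip and none to the back rest, so lower it in along its axis a few mm clear of the rest
- seat_mouth (a point): where the centre of the holder's mouth lies when it is fully home; in the stand frame [0, 0.079, 0.1976] m
- holder_mid (a point): centre, half-way up, of the loose tall narrow holder: a square bare-aluminium canister 50 x 50 mm outside, 190 mm tall, 3 mm walls, 44 x 44 mm open inside, about 160 g. It starts home in the stand, leaning 35 degrees to the stand's +y. Grip it across its two faces that look along x, above the cradle
- holder_mouth (a point): centre of the holder's open mouth (95 mm from its centre)
- holder: the same holder; origin at the centre of its foot, z along it to the mouth. Its inside is polished: the tube slides out by itself once the mouth points 20 degrees or more below level
- tube: the tablet tube; origin at the centre of its flat foot, z along it
- tube_mid (a point): centre of the loose tablet tube: white plastic with a grey cap, 32 mm in diameter, 110 mm long, about 70 g; it starts at the bottom of the holder, its cap 75 mm below the rim, out of reach of fingers
- tray: fixed open blue plastic tray, 200 mm (x) by 280 mm (y) outside, 60 mm high, 5 mm walls and floor. Origin: centre of its underside on the bench; z up
- carton: bystander: upright medicine carton 60 x 85 x 120 mm, orange stripe; origin under its centre, at the back of the bench
- amber: bystander: amber glass bottle 64 mm in diameter, 130 mm tall; origin under its centre, at the back
- jar: bystander: white jar 72 mm in diameter, 85 mm tall; origin under its centre, at the back
- flatbox: bystander: flat carton 70 x 110 x 28 mm between the stand and the tray; origin under its centre
- pot: bystander: short square aluminium pot 65 x 65 x 90 mm; origin under its centre
- carton2: bystander: carton 120 x 50 x 50 mm; origin under its centre
- spatula: bystander: spatula 180 mm long, lying; its origin lies under its middle
There are look-alikes about, which are no part of the job. Leave any red or turquoise look-alike of the holder alone.

How it is judged:
By the outcome, as a careful person would: the job done as asked, in the order asked, and still so for the second after the job is handed in, with the robot touching nothing.
It also fails if it takes over 48 s, if anything falls off the work surface, if the arm or the gripper's body presses on something with over 40 N, if the wrist force passes 120 N, or if a joint passes its speed limit or range.

ROBOT

A 6-joint arm with a two-finger parallel gripper is mounted at the origin on the work surface. World frame = base frame: x ahead of the robot, y to its left, z up, the work surface at z = 0. Lengths are in m, angles in rad, forces in N, time in s.
With the tool pointing down it reaches from about 0.35 to 0.85 m from the base axis. Payload 8.1 kg.
Tool frame: the origin (TCP) lies at the very end of the fingers, on their centre line; the grasp point (between the pads) lies 19 mm behind it (robot.pinch_z is the distance from the TCP to the grasp point, in m); x points along the fingers, z is the direction in which the jaws open and shut, and the axes are right-handed (so a half turn about x gives the same grasp; the last joint's range is limited). The gripper opens to 93 mm and grips with 3 to 60 N. Pads are 15 mm wide; open, the fingers measure 128 mm over their backs; the gripper's body (75 mm by 188 mm) begins 65 mm behind the grasp point.
Start: joints at [1.045, 0.13, 1.488, -0, 1.523, -0.085], TCP at [0.256, 0.543, 0.219] pointing down, gripper open.
Joint ranges: [-2.96, 2.96], [-0.89, 2.26], [0.02, 2.5], [-1.34, 4.48], [0, 2.73], [-2.66, 2.66]. Speed limits (rad/s): [2.39, 2.39, 2.79, 3.14, 3.14, 3.14].

INTERFACE

Orientations are given as a rotation vector (axis times angle).
In Python, from plant import robot, optics, ticket gives the robot as it stands.
- The arm moves only by the tool jog_arm, never from a script. Its argument "targets" is a list of rows, each a list of 7 numbers: the shift along the tool's x, y, z in cm, then the turn, a rotation vector about the tool's x, y, z in degrees, then the closure, from 0 (fully open) to 1 (shut). In form: [[dx, dy, dz, ax, ay, az, grip], ...]. A call has 1 to 5 rows; each row is the pose to reach, as a shift and turn from the pose measured when the call began, along the tool's axes at that moment; what a row does not reach only later rows make up. A row lasts 1/8 s, in which the tool goes at most 62.5 mm and 10.7 degrees, less where a joint would pass 70% of its speed; a pose out of reach is approached as far as the arm can. A call with a gripper value outside its range is refused whole. The fingers move at their own pace and stop on an object; "squeeze" is the grip in N (left out, the last holds). Time passes only in rows, so rows that repeat a pose let the fingers close. It gives the time, the measured TCP pose, the force and the opening at its end, in the units of the state.
- robot.read_state(): the state, without advancing time (a new reading comes with each control period).
- optics.read_camera(name): name is "side" or "top" or "wrist"; returns a dict with "frame" (480x640x3 uint8, red, green, blue), "vertical_fov" (degrees; the focal length in pixels is half the picture's height over the tangent of half this angle, whatever the lens; pixels are square), "cx", "cy" (the principal point, pixels), "R" (3x3) and "t" (3): a world point X has camera coordinates R X + t. Camera axes: x right, y down, z forward; pixel columns grow to the right and rows downward; lengths in m; the calibration is good to about 2 mm. A picture is of the moment at which its call begins. There is no depth.
- ticket.close_job(): hands the job in, once; it reports no verdict.
The state is a dict: "t": time; "q": joint angles; "dq": joint speeds; "joint_torque": joint torques, N m; "tool_pos": TCP position; "orientation": TCP orientation; "force": force on the tool from outside, world axes, zero at the start; "wrist_torque": the same for the moment, N m; "opening": finger opening in m.
Only numpy, scipy, OpenCV 4.12 (cv2) and the standard library are available. Lean on these libraries where they do the work, as an engineer would, in place of code of your own. Each camera call takes 0.05 s, during which the arm holds its last target.

## Working session

There is one attempt and no reset: what is moved stays moved. The work goes in short steps, Python scripts to look and compute and a tool call to move; the robot and the scene stay as the last step left them, time stands still between calls to the robot, and variables do not carry over. Pictures are saved under pics/ and viewed, and the job is handed in when it is done.

Besides the shell and the picture viewer there is one more tool, called after "Emit:" by a JSON object that holds its "name" and its "arguments", one argument or row to a line. jog_arm: Moves the arm, as the interface text tells. Its arguments: {"type":"object","properties":{"targets":{"type":"array"},"squeeze":{"type":"number"}},"required":["targets"]}

```bash
ls -la; mkdir -p pics; python3 - <<'E'
from plant import robot, optics, ticket
import cv2,numpy as np
s=robot.read_state(); print({k:np.round(v,3).tolist() for k,v in s.items()}, robot.pinch_z)
for n in ["side","top","wrist"]:
    c=optics.read_camera(n); cv2.imwrite(f"pics/{n}0.png",c["frame"][:,:,::-1])
    print(n,c["vertical_fov"],c["cx"],c["cy"],np.round(c["R"],4).tolist(),np.round(c["t"],4).tolist(),[k for k in c])
E
```

```text
total 12
drwxr-xr-x  3 agent agent 4096 Dec  7 13:51 .
drwxr-xr-x 23 root  root  4096 Dec  7 13:51 ..
drwxr-xr-x  2 agent agent 4096 Dec  7 13:51 pics
{'t': 0.0, 'q': [1.045, 0.131, 1.489, -0.0, 1.523, -0.085], 'dq': [0.001, 0.0, -0.0, -0.001, -0.001, 0.001], 'joint_torque': [0.0, -55.983, -49.177, 0.077, 0.035, -0.0], 'tool_pos': [0.256, 0.542, 0.218], 'orientation': [-0.88, 1.388, 0.878], 'force': [0.712, -0.178, 0.588], 'wrist_torque': [-0.017, 0.016, -0.02], 'opening': 0.093} 0.0188
side 57.72793027921679 324.0482655411185 241.1631690110956 [[0.7275, -0.6861, -0.0027], [-0.3943, -0.4148, -0.82], [0.5615, 0.5977, -0.5723]] [-0.4483, 0.2489, 1.0847] ['frame', 'vertical_fov', 'cx', 'cy', 'R', 't']
top 52.14678294162599 325.058860803893 244.71980175570863 [[-0.0091, -1.0, 0.0028], [-0.9916, 0.0087, -0.1287], [0.1287, -0.004, -0.9917]] [-0.118, 0.5047, 1.4006] ['frame', 'vertical_fov', 'cx', 'cy', 'R', 't']
wrist 65.8554849418823 317.5705101287817 237.20896818652 [[0.4262, 0.9046, -0.0008], [0.8758, -0.4124, 0.2508], [0.2266, -0.1076, -0.968]] [-0.601, -0.0292, 0.3902] ['frame', 'vertical_fov', 'cx', 'cy', 'R', 't']
```

View pics/side0.png

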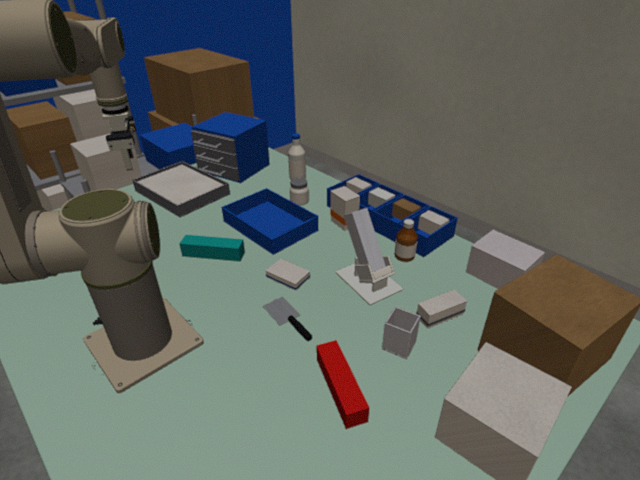

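View pics/top0.png

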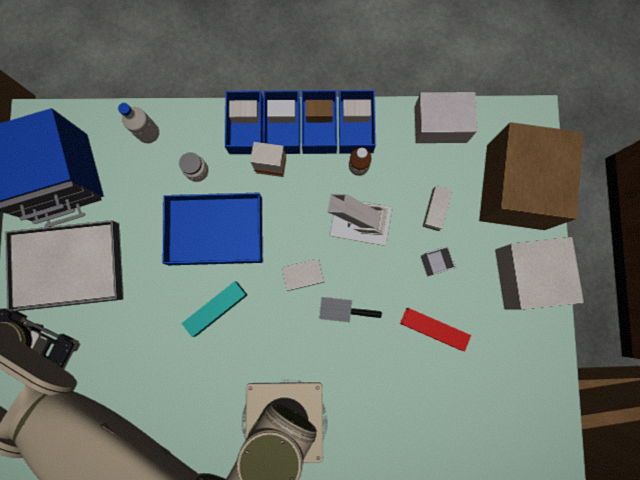

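View pics/wrist0.png

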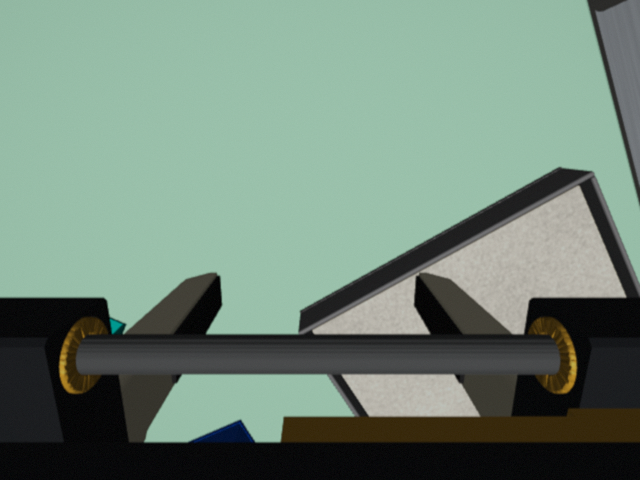

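Candidates for the holder:
- Canister leaning in the white stand: top (357,212), side (365,238).
- Red look-alike: top (435,329).
- Turquoise look-alike: top (214,309).
- Short square pot: top (437,261).
- carton2: top (437,207).

By the description I choose the one leaning in the stand, and I'll check it in a close crop.

```bash
python3 - <<'E'
import cv2,numpy as np
a=cv2.imread("pics/top0.png")[180:255,310:410]; b=cv2.imread("pics/side0.png")[195:310,325:425]
a=cv2.resize(a,None,fx=8,fy=8,interpolation=cv2.INTER_CUBIC); cv2.imwrite("pics/ctop.png",a)
b=cv2.resize(b,None,fx=5,fy=5,interpolation=cv2.INTER_CUBIC); cv2.imwrite("pics/cside.png",b)
E
```

```text
(no output)
```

View pics/ctop.png

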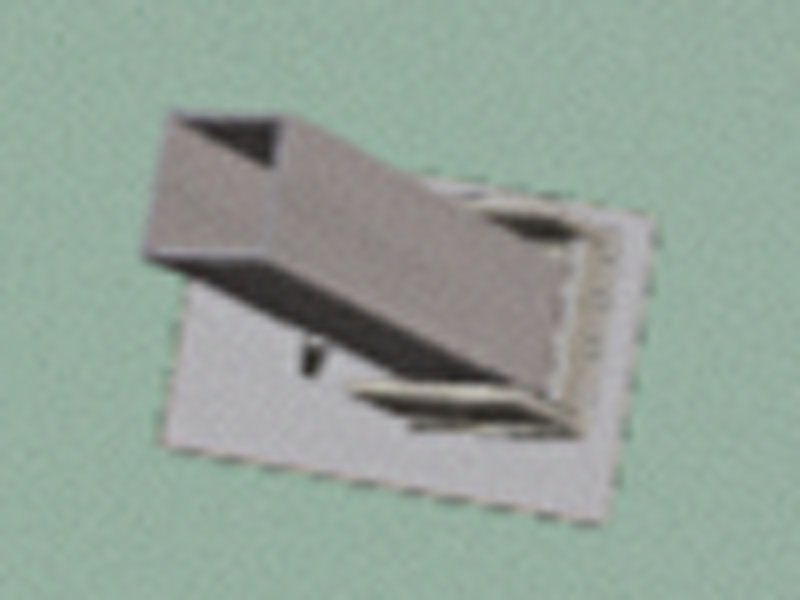

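View pics/cside.png

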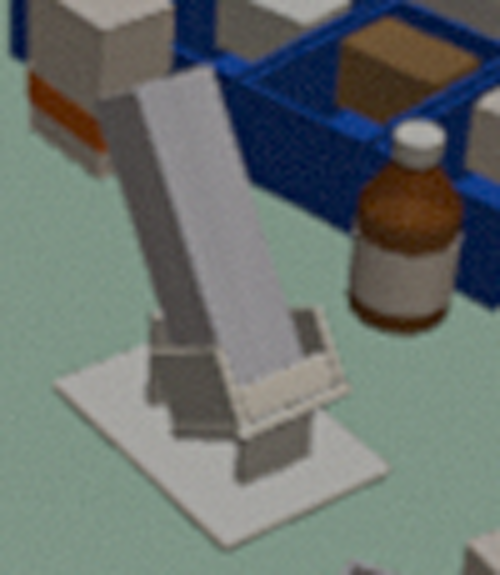

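```bash
cat > h.py <<'E'
import numpy as np, cv2
from scipy.optimize import least_squares
from scipy.spatial.transform import Rotation as Rn
def cam(c):
    f=240/np.tan(np.radians(c["vertical_fov"])/2)
    return np.array([[f,0,c["cx"]],[0,f,c["cy"]],[0,0,1]]),np.array(c["R"]),np.array(c["t"])
def proj(C,X):
    K,R,t=C; p=(np.atleast_2d(X)@R.T+t)@K.T; return p[:,:2]/p[:,2:]
def back(C,uv,z):
    K,R,t=C; d=R.T@np.linalg.solve(K,[uv[0],uv[1],1]); o=-R.T@t
    return o+d*(z-o[2])/d[2]
L=np.radians(35); AX=np.array([0,np.sin(L),np.cos(L)]); PE=np.array([0,np.cos(L),-np.sin(L)])
def st2w(p,X): return np.atleast_2d(X)@Rn.from_euler('z',p[2]).as_matrix().T+[p[0],p[1],0]
MID=np.array([0,.0245,.1198]); MOUTH=np.array([0,.079,.1976]); FOOT=MID-.095*AX
E
python3 - <<'E'
from h import *
from plant import optics
cs={n:cam(optics.read_camera(n)) for n in ["side","top"]}
u=lambda p,f,ox,oy:(np.array(p)+.5)/f-.5+np.array([ox,oy])
T=lambda *p:u(p,8,310,180); S=lambda *p:u(p,5,325,195)
m=lambda a,b,c=MOUTH:c+np.array([.025*a,0,0])+.025*b*PE
obs=[("top",T(170,110),m(1,1)),("top",T(283,118),m(1,-1)),("top",T(270,258),m(-1,-1)),("top",T(147,252),m(-1,1)),
("side",S(100,98),m(-1,1)),("side",S(137,85),m(-1,-1)),("side",S(212,68),m(1,-1))]
pl=[("top",T(655,213),(1,-1)),("top",T(603,523),(-1,-1)),("top",T(168,447),(-1,1)),
("side",S(55,385),(-1,1)),("side",S(230,548),(-1,-1)),("side",S(388,468),(1,-1))]
def res(p):
    r=[]
    for n,o,X in obs: r.append(proj(cs[n],st2w(p,X))[0]-o)
    for n,o,(a,b) in pl: r.append(proj(cs[n],st2w(p,[.06*a,.085*b,p[3]]))[0]-o)
    return np.array(r)
s=least_squares(lambda p:res(p).ravel(),[.65,-.2,-.17,.006],loss='soft_l1')
print(s.x,np.degrees(s.x[2])); print(np.round(res(s.x),1).tolist())
p=s.x
print("mid,mouth,foot",st2w(p,[MID,MOUTH,FOOT]).round(4).tolist())
np.save("stand.npy",p)
# tray
C=cs["top"]
# others, rough from top image
for n,uv,z in [("amber",(360,150),.13),("cartontop",(268,155),.12),("jar",(193,160),.085),("flat",(303,275),.028),("pot",(437,255),.09),("carton2",(437,200),.05)]: print(n,back(C,uv,z).round(3))
for uv in [(164,196),(261,194),(262,263),(164,265)]: print("tray",back(C,uv,.06).round(3))
print("side",(-cs["side"][1].T@cs["side"][2]).round(2))
E
```

```text
[ 0.57878492 -0.23017689 -0.18267893  0.00465222] -10.466731714569033
[[-0.6, -0.1], [1.0, -0.9], [-0.6, 0.2], [-0.9, 0.5], [-0.9, 0.7], [0.6, 0.8], [0.3, -0.9], [0.4, 0.1], [0.6, 0.2], [-1.2, -0.0], [-0.1, -0.2], [-0.1, 0.2], [1.8, 0.2]]
mid,mouth,foot [[0.5832, -0.2061, 0.1198], [0.5931, -0.1525, 0.1976], [0.5733, -0.2597, 0.042]]
amber [ 0.757 -0.222  0.13 ]
cartontop [0.748 0.036 0.12 ]
jar [0.746 0.255 0.085]
flat [ 0.416 -0.058  0.028]
pot [ 0.464 -0.435  0.09 ]
carton2 [ 0.63  -0.451  0.05 ]
tray [0.647 0.344 0.06 ]
tray [0.65  0.062 0.06 ]
tray [0.449 0.058 0.06 ]
tray [0.446 0.337 0.06 ]
side [-0.18 -0.85  0.82]
```

```bash
python3 - <<'E'
import cv2
a=cv2.imread("pics/top0.png")[180:275,150:275]
cv2.imwrite("pics/ctray.png",cv2.resize(a,None,fx=6,fy=6,interpolation=cv2.INTER_CUBIC))
E
```

```text
(no output)
```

View pics/ctray.png

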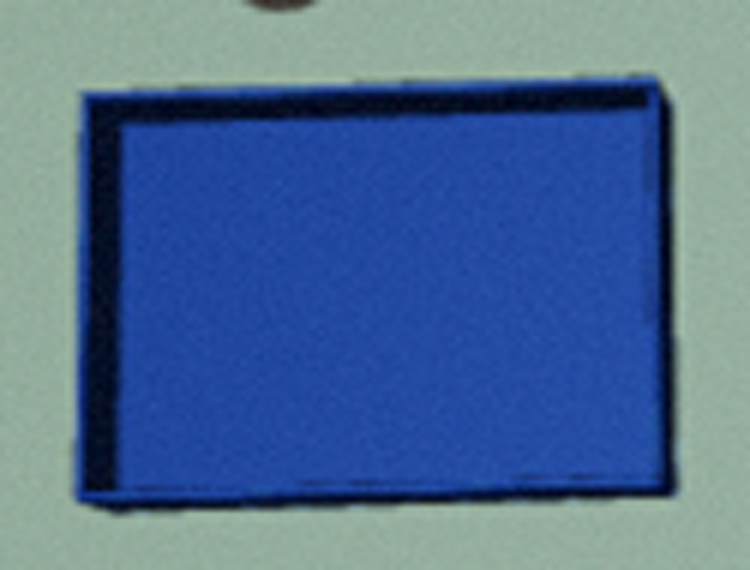

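The crops confirm it: a bare-aluminium open square canister leaning in the white stand. The stand fit is good to about 1 px, and the tray centre is about (0.548, 0.200). Next I need to know what the robot object offers for reach.

```bash
python3 - <<'E'
from plant import robot,optics,ticket
for o in (robot,optics,ticket): print([a for a in dir(o) if not a.startswith('__')])
from h import *
s=robot.read_state(); print(Rn.from_rotvec(s["orientation"]).as_matrix().round(4)); print(s["q"],s["tool_pos"])
c=optics.read_camera("side"); f=c["frame"][:,:,::-1]
cv2.imwrite("pics/arm.png",cv2.resize(f[0:400,0:240],None,fx=2,fy=1.5))
E
```

```text
['IKError', 'pinch_z', 'read_state']
['read_camera']
['close_job']
[[-4.000e-04 -9.044e-01  4.267e-01]
 [-7.000e-04  4.267e-01  9.044e-01]
 [-1.000e+00  1.000e-04 -9.000e-04]]
[ 1.04459169e+00  1.30768756e-01  1.48871960e+00  5.01638022e-06
  1.52296473e+00 -8.53875123e-02] [0.25584741 0.5424299  0.21812923]
```

View pics/arm.png

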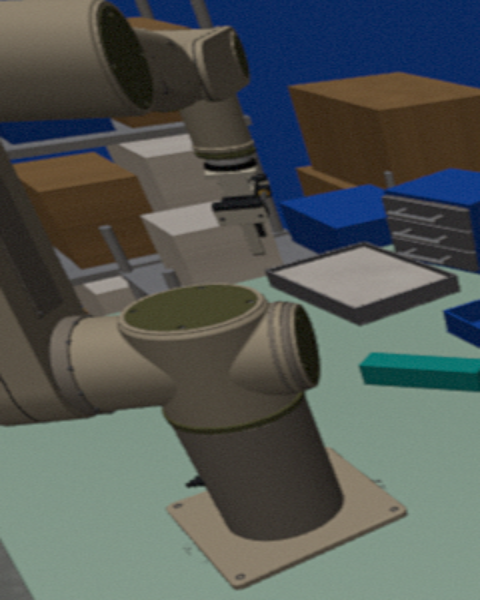

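Emit:
{"name": "jog_arm", "arguments": {
  "targets": [
    [-1.6,-4.3,-3.5,0,0,0,0],
    [-3.2,-8.6,-7,0,0,0,0],
    [-4.8,-12.9,-10.5,0,0,0,0],
    [-6.4,-17.2,-14,0,0,0,0],
    [-8,-21.5,-17.5,0,0,0,0]
  ]
}}

```text
t: 0.92
tool_pos: [0.3761, 0.2909, 0.299]
orientation: [-0.879, 1.386, 0.879]
force: [1.0, 0.7, 0.2]
opening: 0.0932
```

```bash
cat >> h.py <<'E'
import json
def rec():
    from plant import robot
    s=robot.read_state(); 
    with open("log.jsonl","a") as f: f.write(json.dumps([list(map(float,s["q"])),list(map(float,s["tool_pos"])),list(map(float,s["orientation"]))])+"\n")
    return s
def show():
    s=rec(); R=Rn.from_rotvec(s["orientation"]).as_matrix()
    print("t",round(s["t"],2),"q",np.round(s["q"],3),"p",np.round(s["tool_pos"],4),"F",np.round(s["force"],1),"T",np.round(s["wrist_torque"],2),"open",round(s["opening"],4)); print(R.round(3)); return s,R
E
python3 - <<'E'
from h import *
with open("log.jsonl","w") as f: f.write(json.dumps([[1.04459169e+00,1.30768756e-01,1.48871960e+00,0,1.52296473e+00,-8.53875123e-02],[0.25584741,0.5424299,0.21812923],[-0.88,1.388,0.878]])+"\n")
s,R=show()
E
```

```text
t 0.93 q [ 0.551 -0.23   1.692 -0.     1.68  -0.58 ] p [0.3761 0.2909 0.299 ] F [1.  0.7 0.2] T [-0.02 -0.01 -0.03] open 0.0932
[[ 0.    -0.905  0.426]
 [-0.     0.426  0.905]
 [-1.    -0.    -0.   ]]
```

Emit:
{"name": "jog_arm", "arguments": {
  "targets": [
    [-0.6,-3.5,-5,10,0,0,0],
    [-1.2,-7,-10,20,0,0,0],
    [-1.8,-10.4,-15,30,0,0,0],
    [-2.4,-13.8,-20,40,0,0,0],
    [-3,-17.3,-25,50,0,0,0]
  ]
}}

```text
t: 1.55
tool_pos: [0.4259, -0.0109, 0.3296]
orientation: [-0.198, 1.56, 0.197]
force: [1.1, -0.4, 0.4]
opening: 0.0931
```

```bash
python3 - <<'E'
from h import *
s,R=show()
E
```

```text
t 1.55 q [-0.146 -0.367  1.747 -0.     1.76  -0.398] p [ 0.4259 -0.0109  0.3296] F [ 1.1 -0.4  0.4] T [-0.01  0.05 -0.02] open 0.0931
[[ 0.001 -0.249  0.968]
 [-0.     0.968  0.249]
 [-1.    -0.001  0.001]]
```

Emit:
{"name": "jog_arm", "arguments": {
  "targets": [
    [-0.6,-4.6,-1.2,4.9,-1.1,4.9,0],
    [-1.2,-9.2,-2.4,9.9,-2.2,9.9,0],
    [-1.8,-13.8,-3.6,14.8,-3.3,14.8,0],
    [-2.4,-18.4,-4.8,19.8,-4.4,19.8,0],
    [-3,-23,-6,24.7,-5.5,24.7,0]
  ]
}}

```text
t: 2.17
tool_pos: [0.4249, -0.2505, 0.3602]
orientation: [0.487, 1.495, 0.197]
force: [1.2, 0.9, -0.1]
opening: 0.0929
```

```bash
cat > kin.py <<'E'
from h import *
def fk(q,k):
    h,a1,L2,L3,lat,dt,ex=k
    q1,q2,q3,q4,q5,q6=q
    R1=Rn.from_euler('z',q1); 
    w=np.array([a1+L2*np.sin(q2)+L3*np.sin(q2+q3)+ex*np.cos(q2+q3),lat,h+L2*np.cos(q2)+L3*np.cos(q2+q3)-ex*np.sin(q2+q3)])
    Rf=R1*Rn.from_euler('y',q2+q3)*Rn.from_euler('z',q4)*Rn.from_euler('y',q5)*Rn.from_euler('z',q6)
    F=Rf.as_matrix()
    T=np.column_stack([F[:,2],F[:,1],-F[:,0]])
    return R1.apply(w)+dt*F[:,2],T
def fitk():
    D=[json.loads(l) for l in open("log.jsonl")]
    # ex, a1 fixed priors weakly
    k0=np.array([.4,0.05,.425,.425,.05,.25,0])
    def r(k):
        o=[]
        for q,p,o_ in D: o+=list((fk(q,k)[0]-p)*1000)
        return np.array(o+list((k-k0)*[1,5,1,1,1,1,50]))
    s=least_squares(r,k0); 
    return s.x,s.fun,D
E
python3 - <<'E'
from kin import *
s,R=show()
k,f,D=fitk(); print(k.round(4)); print(f.round(1))
print(fk(D[-1][0],k)[1].round(3))
E
```

```text
t 2.17 q [-0.894  0.023  1.411  0.363  1.977 -0.605] p [ 0.4249 -0.2505  0.3602] F [ 1.2  0.9 -0.1] T [-0.23  0.05  0.  ] open 0.0929
[[ 0.082  0.17   0.982]
 [ 0.418  0.889 -0.188]
 [-0.905  0.426  0.002]]
[0.3072 0.0006 0.3635 0.5534 0.0514 0.3751 0.0474]
[ 0.1  0.6  0.1  0.2  0.3  0.1 -0.1  0.2  0.2 -1.   0.3 -0.3 -0.1 -0.2
 -0.1  0.1  0.   0.1  2.4]
[[ 0.082  0.17   0.982]
 [ 0.418  0.889 -0.188]
 [-0.905  0.426  0.002]]
```

```bash
cat >> kin.py <<'E'
LO=np.array([-2.96,-.89,.02,-1.34,0,-2.66]);HI=np.array([2.96,2.26,2.5,4.48,2.73,2.66])
def ik(p,T,k,seeds):
    best=None
    def r(q):
        pp,TT=fk(q,k); return np.r_[(pp-p)*10,(Rn.from_matrix(TT.T@T)).as_rotvec()]
    for s in seeds:
        o=least_squares(r,np.clip(s,LO+.01,HI-.01),bounds=(LO,HI))
        e=np.abs(o.fun).max()
        m=min((o.x-LO).min(),(HI-o.x).min())
        key=(e>2e-3, np.abs(o.x-seeds[0]).max())
        if best is None or key<best[0]: best=(key,o.x,e,m)
    return best[1:]
def tool(yaw,al,flip=1):
    "yaw of stand frame (rad), al = angle of pointing below level (deg)"
    a=np.radians(al); xs=Rn.from_euler('z',yaw).apply([1,0,0]); ys=Rn.from_euler('z',yaw).apply([0,1,0])
    X=np.cos(a)*ys-np.sin(a)*np.array([0,0,1]); Z=flip*xs
    return np.column_stack([X,np.cross(Z,X),Z])
E
cat > plan.py <<'E'
from kin import *
k,f,D=fitk(); P=np.load("stand.npy")
rng=np.random.default_rng(0)
q0=D[-1][0]
seeds=[q0]+[rng.uniform(LO,HI) for _ in range(12)]
G=.020 # above mid
for flip in (1,-1):
  for al in (35,45,55,65,75,90):
    T=tool(P[2],al,flip)
    g=st2w(P,MID+G*AX)[0]
    out=[]
    for lift in (0,.12):
        tcp=g+lift*st2w([0,0,P[2]],AX)[0]+.0188*T[:,0]
        q,e,m=ik(tcp,T,k,seeds); out.append((e<2e-3,round(m,2),q.round(2).tolist()))
    # pour: holder angle -25
    for yaw in (P[2],0.0,.3):
        be=25; hd=Rn.from_euler('z',yaw).apply([0,np.cos(np.radians(be)),-np.sin(np.radians(be))])
        T2=tool(yaw,al+55+be,flip)
        mouth=np.array([.548,.19,.055]); gp=mouth-(.095-G)*hd
        q2,e2,m2=ik(gp+.0188*T2[:,0],T2,k,[out[1][2]]+seeds); out.append((e2<2e-3,round(m2,2),q2.round(2).tolist()))
    print(flip,al); [print("   ",o) for o in out]
E
python3 plan.py
```

```text
1 35
    (np.True_, np.float64(0.93), [-0.81, 0.66, 1.3, 0.75, 1.8, -0.69])
    (np.True_, np.float64(0.9), [-0.73, 0.46, 1.38, 0.81, 1.83, -0.55])
    (np.True_, np.float64(0.91), [0.37, 0.34, 1.59, -0.37, 1.46, 0.64])
    (np.True_, np.float64(0.87), [0.38, 0.31, 1.63, -0.41, 1.39, 0.49])
    (np.True_, np.float64(0.8), [0.39, 0.25, 1.7, -0.46, 1.26, 0.24])
1 45
    (np.True_, np.float64(1.03), [-0.76, 0.55, 1.36, 0.64, 1.7, -0.65])
    (np.True_, np.float64(0.98), [-0.67, 0.37, 1.4, 0.69, 1.75, -0.5])
    (np.True_, np.float64(0.85), [0.44, 0.46, 1.5, -0.49, 1.57, 0.72])
    (np.True_, np.float64(0.8), [0.46, 0.41, 1.56, -0.54, 1.48, 0.59])
    (np.True_, np.float64(0.72), [0.48, 0.32, 1.68, -0.62, 1.32, 0.39])
1 55
    (np.True_, np.float64(1.08), [-0.7, 0.45, 1.42, 0.52, 1.6, -0.59])
    (np.True_, np.float64(1.05), [-0.61, 0.3, 1.42, 0.55, 1.68, -0.44])
    (np.True_, np.float64(0.75), [0.49, 0.59, 1.4, -0.59, 1.68, 0.77])
    (np.True_, np.float64(0.68), [0.52, 0.53, 1.49, -0.66, 1.58, 0.67])
    (np.True_, np.float64(0.57), [0.55, 0.41, 1.65, -0.77, 1.39, 0.52])
1 65
    (np.
[... 2581 characters left out ...]
-0.26, 0.12, 1.71, -0.23, 1.19, -2.66])
    (np.False_, np.float64(0.0), [-0.21, 0.07, 1.56, -0.11, 1.41, -2.66])
    (np.True_, np.float64(0.34), [0.57, 0.86, 1.21, -0.78, 1.92, -2.32])
    (np.True_, np.float64(0.29), [0.61, 0.78, 1.34, -0.87, 1.8, -2.37])
    (np.True_, np.float64(0.23), [0.66, 0.64, 1.55, -1.01, 1.58, -2.43])
-1 90
    (np.False_, np.float64(0.0), [-0.18, 0.15, 1.71, -0.38, 1.2, -2.66])
    (np.False_, np.float64(0.0), [-0.11, 0.1, 1.56, -0.29, 1.42, -2.66])
    (np.True_, np.float64(0.33), [0.6, 1.06, 1.08, -0.94, 2.08, -2.33])
    (np.True_, np.float64(0.31), [0.64, 0.97, 1.22, -1.02, 1.96, -2.35])
    (np.True_, np.float64(0.17), [0.7, 0.83, 1.46, -1.17, 1.74, -2.34])
```

```bash
cat >> kin.py <<'E'
P=np.load("stand.npy")
YAX=lambda: st2w([0,0,P[2]],AX)[0]
def delta(p,T,label=""):
    from plant import robot
    s=robot.read_state(); R=Rn.from_rotvec(s["orientation"]).as_matrix()
    d=R.T@(p-s["tool_pos"])*100; r=np.degrees(Rn.from_matrix(R.T@T).as_rotvec())
    n=max(np.linalg.norm(d)/6.25,np.linalg.norm(r)/10.7)
    print(label,"shift cm",d.round(2),"rot",r.round(2),"rows>=",round(n,2),"goal p",np.round(p,4))
def grasp(al=40,G=.02,lift=0,back=0,off=0):
    T=tool(P[2],al); pe=st2w([0,0,P[2]],PE)[0]
    return st2w(P,MID+G*AX)[0]+lift*YAX()-off*pe+(.0188-back)*T[:,0],T
E
python3 - <<'E'
from kin import *
print(fitk()[0].round(3))
delta(*grasp(back=.12),"pre")
E
```

```text
[0.307 0.001 0.364 0.553 0.051 0.375 0.047]
pre shift cm [14.73 -6.12 14.73] rot [-0.24  0.34 24.77] rows>= 3.47 goal p [ 0.5712 -0.271   0.2012]
```

Emit:
{"name": "jog_arm", "arguments": {
  "targets": [
    [2.9,-1.2,2.9,0,0,5,0],
    [5.9,-2.4,5.9,0,0,10,0],
    [8.8,-3.7,8.8,0,0,15,0],
    [11.8,-4.9,11.8,0,0,20,0],
    [14.7,-6.1,14.7,-0.2,0.3,24.8,0]
  ]
}}

```text
t: 2.8
tool_pos: [0.5718, -0.2712, 0.2004]
orientation: [0.807, 1.378, 0.541]
force: [-0.1, -0.7, 0.5]
opening: 0.0931
```

```bash
python3 - <<'E'
from kin import *
from plant import optics
show(); print(fitk()[0].round(3)); delta(*grasp(),"grasp")
for n in ["wrist","side","top"]:
    c=optics.read_camera(n); f=c["frame"][:,:,::-1].copy(); cv2.imwrite(f"pics/{n}1raw.png",f)
    C=cam(c)
    for zc in (MOUTH,FOOT):
        q=proj(C,st2w(P,[zc+np.array([.025*a,0,0])+.025*b*PE for a,b in ((1,1),(1,-1),(-1,-1),(-1,1))]))
        cv2.polylines(f,[np.round(q*8).astype(np.int32)],True,(0,255,0),1,cv2.LINE_AA,3)
    cv2.imwrite(f"pics/{n}1.png",f)
a=cv2.imread("pics/side1.png")[150:330,280:460]; b=cv2.imread("pics/top1.png")[160:280,300:420]
cv2.imwrite("pics/ov1.png",np.hstack([cv2.resize(a,(400,400),interpolation=cv2.INTER_CUBIC),cv2.resize(b,(400,400),interpolation=cv2.INTER_CUBIC)]))
E
```

```text
t 2.8 q [-0.888  0.664  1.1    0.68   1.944 -0.637] p [ 0.5718 -0.2712  0.2004] F [-0.1 -0.7  0.5] T [-0.41  0.08 -0.03] open 0.0931
[[ 0.141  0.117  0.983]
 [ 0.755  0.63  -0.183]
 [-0.641  0.768  0.   ]]
[ 0.311 -0.001  0.365  0.554  0.051  0.377  0.051]
grasp shift cm [11.95  0.03 -0.07] rot [-0.04  0.07 -0.17] rows>= 1.91 goal p [ 0.5879 -0.1806  0.1241]
```

View pics/wrist1.png

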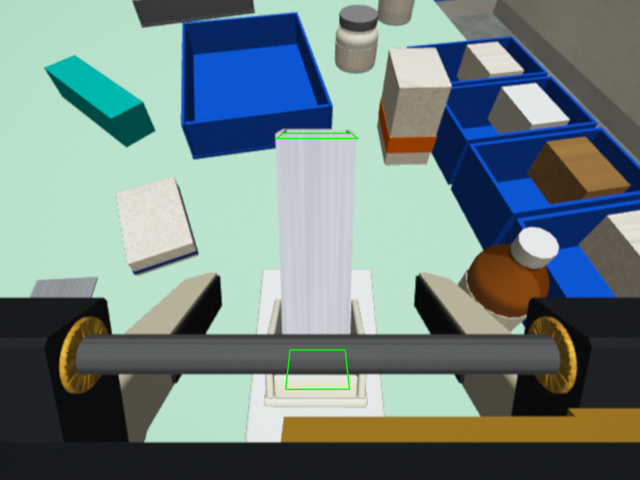

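View pics/ov1.png

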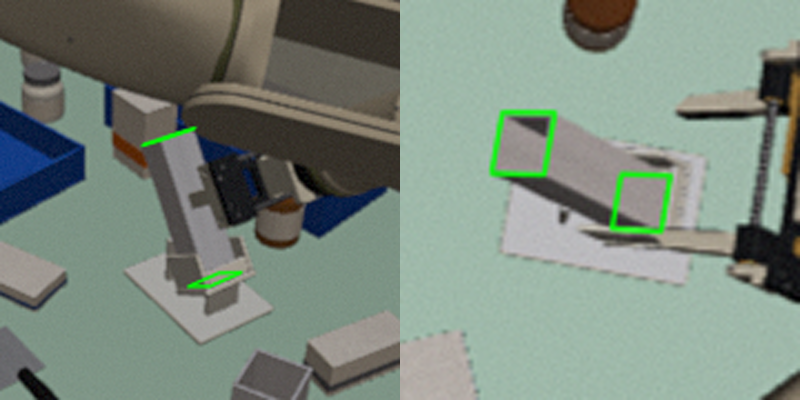

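The wrist view shows the holder centred between the open fingers, with its mouth at (276–357, 135). The model overlay agrees to about 1 px in all three cameras. Going in to grasp.

Emit:
{"name": "jog_arm", "arguments": {
  "targets": [
    [4,0,0,0,0,0,0],
    [8,0,0,0,0,0,0],
    [12,0,0,0,0,0,0],
    [12,0,0,0,0,0,0]
  ],
  "squeeze": 20
}}

```text
t: 3.45
tool_pos: [0.5854, -0.1762, 0.1195]
orientation: [0.812, 1.386, 0.545]
force: [-0.9, 0.3, -0.0]
opening: 0.093
```

```bash
python3 - <<'E'
from kin import *
from plant import optics
show(); delta(*grasp(),"grasp")
c=optics.read_camera("wrist"); cv2.imwrite("pics/w2.png",c["frame"][:,:,::-1])
E
```

```text
t 3.45 q [-0.785  0.615  1.33   0.696  1.751 -0.673] p [ 0.5854 -0.1762  0.1195] F [-0.9  0.3 -0. ] T [-0.46  0.18 -0.04] open 0.093
[[ 0.133  0.122  0.984]
 [ 0.759  0.626 -0.18 ]
 [-0.638  0.77  -0.009]]
grasp shift cm [-0.6   0.1   0.33] rot [-0.33 -0.42 -0.39] rows>= 0.11 goal p [ 0.5879 -0.1806  0.1241]
```

View pics/w2.png

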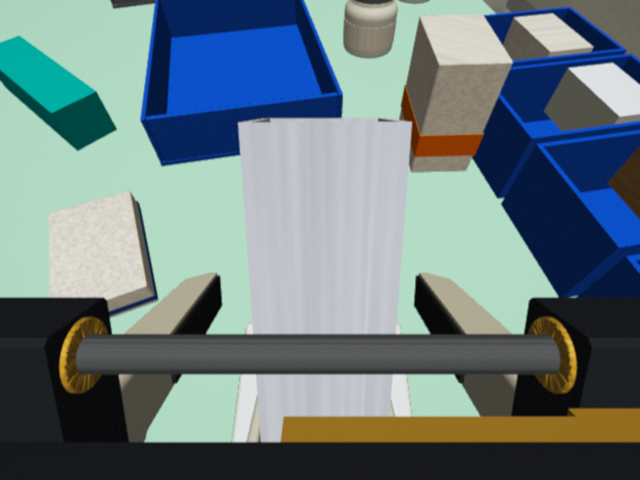

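Emit:
{"name": "jog_arm", "arguments": {
  "targets": [
    [-0.6,0.1,0.3,-0.3,-0.4,-0.4,0],
    [-0.6,0.1,0.3,-0.3,-0.4,-0.4,0],
    [-0.6,0.1,0.3,-0.3,-0.4,-0.4,0]
  ]
}}

```text
t: 3.88
tool_pos: [0.5886, -0.1836, 0.1264]
orientation: [0.802, 1.377, 0.537]
force: [0.0, -1.1, 0.6]
opening: 0.0927
```

```bash
python3 - <<'E'
from kin import *
from plant import optics
show(); delta(*grasp(),"grasp")
c=optics.read_camera("wrist"); f=c["frame"][:,:,::-1].copy(); C=cam(c)
q=proj(C,st2w(P,[MOUTH+np.array([.025*a,0,0])+.025*b*PE for a,b in ((1,1),(1,-1),(-1,-1),(-1,1))]))
print(q.round(1).tolist()); cv2.imwrite("pics/w3r.png",f)
cv2.polylines(f,[np.round(q*8).astype(np.int32)],True,(0,255,0),1,cv2.LINE_AA,3)
cv2.imwrite("pics/w3.png",cv2.resize(f[100:340,180:480],None,fx=2.6,fy=2.4))
E
```

```text
t 3.88 q [-0.79   0.609  1.318  0.695  1.753 -0.672] p [ 0.5886 -0.1836  0.1264] F [ 0.  -1.1  0.6] T [-0.43  0.09  0.04] open 0.0927
[[ 0.142  0.116  0.983]
 [ 0.751  0.634 -0.184]
 [-0.645  0.764  0.003]]
grasp shift cm [ 0.36  0.01 -0.12] rot [0.06 0.2  0.15] rows>= 0.06 goal p [ 0.5879 -0.1806  0.1241]
[[372.7, 127.5], [395.8, 136.9], [233.9, 136.7], [258.0, 127.4]]
```

View pics/w3.png

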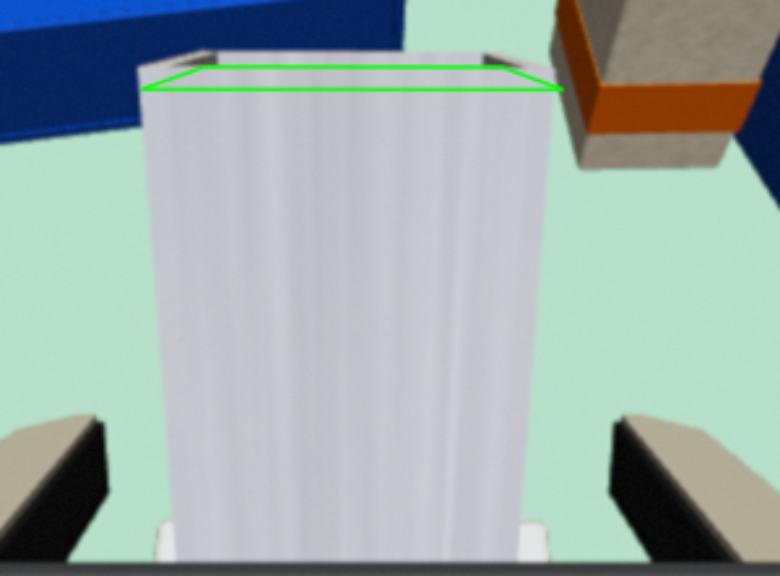

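Emit:
{"name": "jog_arm", "arguments": {
  "targets": [
    [0.3,0,-0.1,0,0.2,0.1,0],
    [0.3,0,-0.1,0,0.2,0.1,0.2],
    [0.3,0,-0.1,0,0.2,0.1,1],
    [0.3,0,-0.1,0,0.2,0.1,1],
    [0.3,0,-0.1,0,0.2,0.1,1]
  ],
  "squeeze": 30
}}

```text
t: 4.55
tool_pos: [0.5878, -0.1807, 0.1239]
orientation: [0.803, 1.38, 0.54]
force: [-0.0, 0.1, -0.3]
opening: 0.0575
```

```bash
python3 - <<'E'
from kin import *
show(); delta(*grasp(),"grasp")
E
```

```text
t 4.55 q [-0.787  0.611  1.322  0.695  1.752 -0.674] p [ 0.5878 -0.1807  0.1239] F [-0.   0.1 -0.3] T [-0.36  0.15  0.03] open 0.0575
[[ 0.138  0.116  0.984]
 [ 0.753  0.632 -0.181]
 [-0.643  0.766 -0.   ]]
grasp shift cm [-0.    0.02  0.01] rot [ 0.03 -0.05  0.01] rows>= 0.01 goal p [ 0.5879 -0.1806  0.1241]
```

Precisely at the goal pose. The fingers are still closing, so I hold.

Emit:
{"name": "jog_arm", "arguments": {
  "targets": [
    [0,0,0,0,0,0,1],
    [0,0,0,0,0,0,1],
    [0,0,0,0,0,0,1]
  ]
}}

```text
t: 4.92
tool_pos: [0.5878, -0.1808, 0.1239]
orientation: [0.803, 1.38, 0.54]
force: [-0.4, 0.1, 0.1]
opening: 0.0501
```

```bash
python3 - <<'E'
from kin import *
from plant import optics
s,R=show(); np.savez("home.npz",p=s["tool_pos"],R=R)
# lift 12cm along holder axis, in tool axes
print("axis in tool",(R.T@YAX()*12).round(2), "off 4mm",(R.T@-st2w([0,0,P[2]],PE)[0]*.4).round(2))
c=optics.read_camera("wrist"); f=c["frame"][:,:,::-1].copy(); cv2.imwrite("pics/w4.png",f)
E
```

```text
t 4.92 q [-0.787  0.611  1.322  0.695  1.752 -0.674] p [ 0.5878 -0.1808  0.1239] F [-0.4  0.1  0.1] T [-0.39  0.2   0.05] open 0.0501
[[ 0.138  0.116  0.984]
 [ 0.753  0.632 -0.181]
 [-0.643  0.766 -0.   ]]
axis in tool [-1.050e+00  1.195e+01  1.000e-02] off 4mm [-0.4  -0.03 -0.  ]
```

View pics/w4.png

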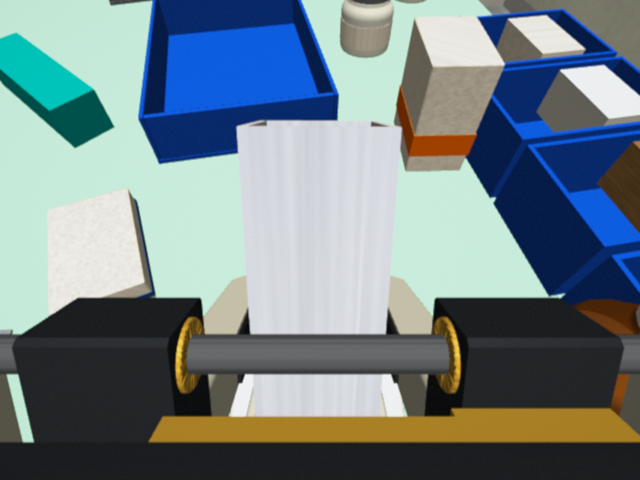

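Emit:
{"name": "jog_arm", "arguments": {
  "targets": [
    [-0.2,1,0,0,0,0,1],
    [-0.6,3.5,0,0,0,0,1],
    [-0.9,6.5,0,0,0,0,1],
    [-1.2,9.5,0,0,0,0,1],
    [-1.4,12,0,0,0,0,1]
  ]
}}

```text
t: 5.6
tool_pos: [0.6, -0.1145, 0.2263]
orientation: [0.802, 1.38, 0.541]
force: [-0.4, -0.2, -1.2]
opening: 0.0501
```

```bash
python3 - <<'E'
from kin import *
from plant import optics
s,R=show()
for n in ["wrist","side"]:
    c=optics.read_camera(n); f=c["frame"][:,:,::-1].copy(); cv2.imwrite(f"pics/{n}5.png",f)
E
```

```text
t 5.6 q [-0.705  0.421  1.38   0.749  1.799 -0.524] p [ 0.6    -0.1145  0.2263] F [-0.4 -0.2 -1.2] T [-0.63  0.22 -0.05] open 0.0501
[[ 0.138  0.116  0.984]
 [ 0.753  0.633 -0.18 ]
 [-0.643  0.766  0.   ]]
```

View pics/side5.png

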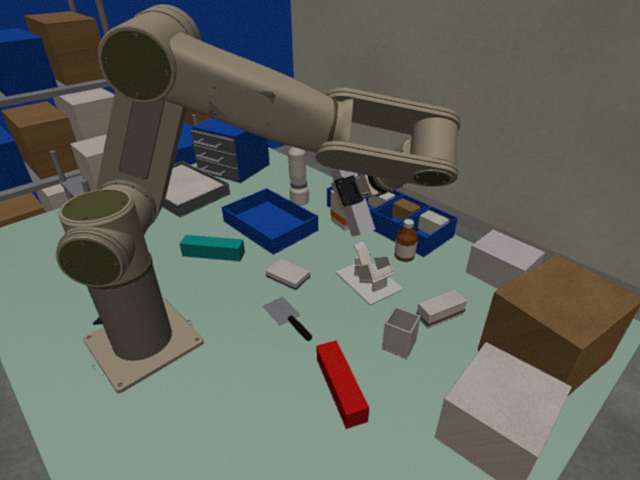

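View pics/wrist5.png

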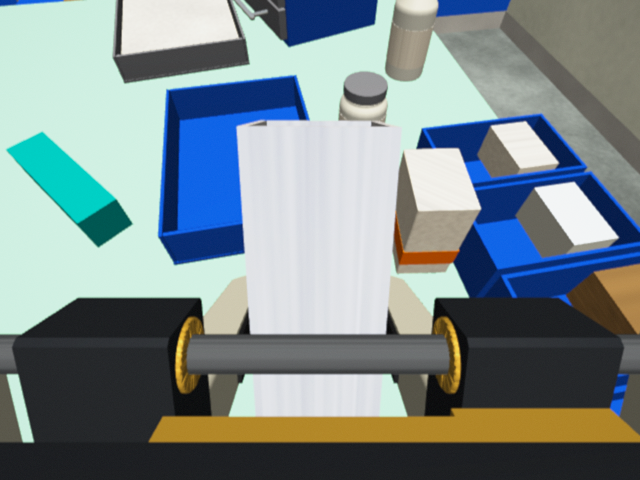

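```bash
cat >> kin.py <<'E'
GS=.075 # grasp to mouth
def pour(be,mouth,yaw=0.0,al=40):
    b=np.radians(be); hd=Rn.from_euler('z',yaw).apply([0,np.cos(b),-np.sin(b)])
    T=tool(yaw,al+55+be); return np.array(mouth)-GS*hd+.0188*T[:,0],T
E
python3 - <<'E'
from kin import *
k=fitk()[0]; print(k.round(3)); q=json.loads(open("log.jsonl").readlines()[-1])[0]
for be,z in ((-20,.16),(0,.12),(15,.07),(25,.058),(32,.058),(40,.058)):
    p,T=pour(be,[.548,.17,z]); q,e,m=ik(p,T,k,[q]); print(be,q.round(2),round(e,4),round(m,2),p.round(3))
delta(*pour(-20,[.548,.17,.16]),"A")
E
```

```text
[ 0.317 -0.     0.368  0.554  0.051  0.377  0.059]
-20 [-0.08  0.07  1.76  0.27  1.33 -0.15] 0.0 0.74 [0.548 0.104 0.116]
0 [ 0.14  0.12  1.73 -0.09  1.31  0.16] 0.0 0.77 [0.548 0.093 0.101]
15 [ 0.3   0.25  1.68 -0.34  1.34  0.4 ] 0.0 0.82 [0.548 0.091 0.072]
25 [ 0.39  0.34  1.61 -0.49  1.42  0.52] 0.0 0.85 [0.548 0.093 0.073]
32 [ 0.45  0.41  1.56 -0.57  1.5   0.59] 0.0 0.77 [0.548 0.095 0.083]
40 [ 0.51  0.5   1.49 -0.66  1.6   0.65] 0.0 0.68 [0.548 0.099 0.093]
A shift cm [22.92  4.74 -9.16] rot [ -8.71   5.82 -34.78] rows>= 4.02 goal p [0.548  0.1044 0.1162]
```

```bash
python3 - <<'E'
from kin import *
delta(*pour(-20,[.548,.17,.2]),"A")
E
```

```text
A shift cm [20.34  7.8  -9.15] rot [ -8.71   5.82 -34.78] rows>= 3.78 goal p [0.548  0.1044 0.1562]
```

Emit:
{"name": "jog_arm", "arguments": {
  "targets": [
    [4.1,1.6,-1.8,-1.7,1.2,-7,1],
    [8.1,3.1,-3.7,-3.5,2.3,-13.9,1],
    [12.2,4.7,-5.5,-5.2,3.5,-20.9,1],
    [16.2,6.2,-7.3,-7,4.7,-27.8,1],
    [20.3,7.8,-9.1,-8.7,5.8,-34.8,1]
  ]
}}

```text
t: 6.32
tool_pos: [0.5478, 0.1045, 0.1557]
orientation: [0.202, 1.561, 0.202]
force: [0.4, 0.3, -2.1]
opening: 0.0497
```

```bash
python3 - <<'E'
from kin import *
show(); delta(*pour(10,[.548,.17,.10]),"B")
E
```

```text
t 6.33 q [-0.078  0.038  1.726  0.26   1.404 -0.125] p [0.5478 0.1045 0.1557] F [ 0.4  0.3 -2.1] T [-0.18  0.06  0.01] open 0.0497
[[ 0.001  0.     1.   ]
 [ 0.255  0.967 -0.   ]
 [-0.967  0.255  0.001]]
B shift cm [ 5.54 -2.82  0.01] rot [-1.000e-02  3.000e-02 -2.975e+01] rows>= 2.78 goal p [0.548  0.0913 0.0949]
```

Emit:
{"name": "jog_arm", "arguments": {
  "targets": [
    [1.4,-0.5,0,0,0,-6,1],
    [2.7,-1.1,0,0,0,-12,1],
    [3.8,-1.7,0,0,0,-18,1],
    [4.7,-2.2,0,0,0,-24,1],
    [5.5,-2.8,0,0,0,-30,1]
  ]
}}

```text
t: 6.95
tool_pos: [0.5475, 0.0911, 0.0944]
orientation: [-0.212, 1.561, -0.212]
force: [0.0, -0.3, -3.1]
opening: 0.0502
```

```bash
python3 - <<'E'
from kin import *
from plant import optics
show(); delta(*pour(20,[.548,.17,.058]),"C20");delta(*pour(18,[.548,.17,.056]),"C18")
for n in ["side","wrist"]:
    c=optics.read_camera(n); f=c["frame"][:,:,::-1].copy(); cv2.imwrite(f"pics/{n}6.png",f)
a=cv2.imread("pics/side6.png")[130:310,200:440]; cv2.imwrite("pics/s6.png",cv2.resize(a,None,fx=3.3,fy=3.3,interpolation=cv2.INTER_CUBIC))
E
```

```text
t 6.95 q [ 0.248  0.184  1.687 -0.268  1.346  0.318] p [0.5475 0.0911 0.0944] F [ 0.  -0.3 -3.1] T [ 0.23  0.   -0.01] open 0.0502
[[-0.    -0.     1.   ]
 [-0.266  0.964 -0.   ]
 [-0.964 -0.266 -0.   ]]
C20 shift cm [2.66 0.79 0.05] rot [ 0.01 -0.02 -9.55] rows>= 0.89 goal p [0.548  0.0916 0.0666]
C18 shift cm [3.13 0.89 0.05] rot [ 0.01 -0.02 -7.55] rows>= 0.71 goal p [0.548  0.0913 0.0619]
```

View pics/s6.png

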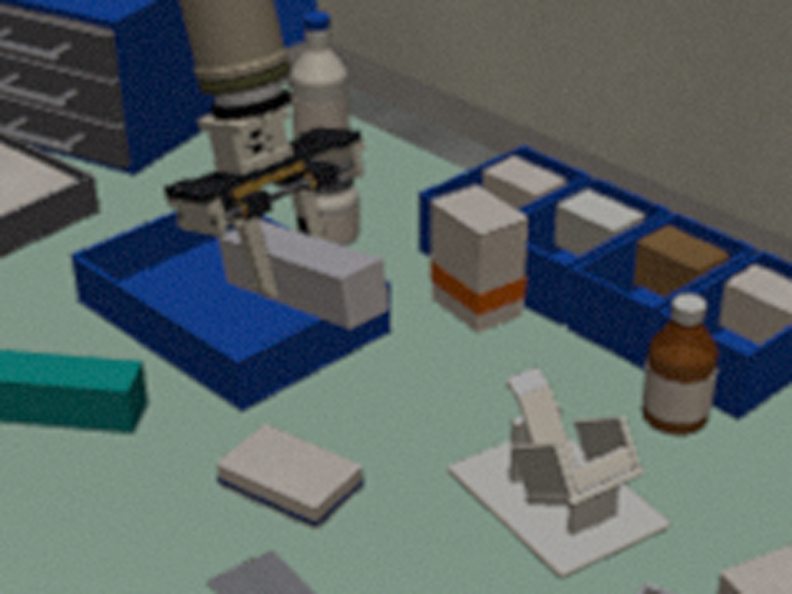

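View pics/wrist6.png

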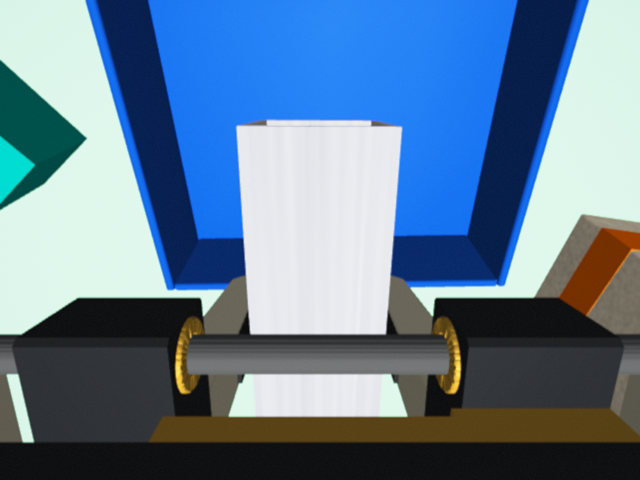

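```bash
python3 - <<'E'
from kin import *
for be,z in ((18,.068),(21,.064),(24,.058),(27,.056)): delta(*pour(be,[.548,.16,z]),be)
E
```

```text
18 shift cm [ 2.07 -0.57  0.23] rot [ 0.22 -0.21 -7.62] rows>= 0.71 goal p [0.548  0.0813 0.0739]
21 shift cm [ 2.05 -0.53  0.23] rot [  0.23  -0.2  -10.62] rows>= 0.99 goal p [0.548  0.0817 0.074 ]
24 shift cm [ 2.22 -0.42  0.23] rot [  0.23  -0.2  -13.62] rows>= 1.27 goal p [0.548  0.0824 0.0721]
27 shift cm [ 2.   -0.39  0.23] rot [  0.24  -0.19 -16.62] rows>= 1.55 goal p [0.548  0.0832 0.0741]
```

Emit:
{"name": "jog_arm", "arguments": {
  "targets": [
    [1,-0.3,0.1,0,0,-4,1],
    [2.1,-0.6,0.2,0,0,-7.6,1],
    [2.1,-0.6,0.2,0,0,-9,1],
    [2.1,-0.5,0.2,0,0,-10.6,1],
    [2.1,-0.5,0.2,0,0,-10.6,1]
  ]
}}

```text
t: 7.68
tool_pos: [0.548, 0.0823, 0.0738]
orientation: [-0.358, 1.545, -0.352]
force: [0.5, -0.4, -1.5]
opening: 0.0498
```

```bash
cat > look.py <<'E'
import sys
from kin import *
from plant import optics
def look(tag):
    s,R=show()
    for n in ["side","wrist"]:
        c=optics.read_camera(n); cv2.imwrite(f"pics/{n}{tag}.png",c["frame"][:,:,::-1])
    a=cv2.imread(f"pics/side{tag}.png")[130:270,200:340]; b=cv2.imread(f"pics/wrist{tag}.png")[0:300,100:540]
    cv2.imwrite(f"pics/l{tag}.png",np.hstack([cv2.resize(a,(400,400),interpolation=cv2.INTER_CUBIC),cv2.resize(b,(400,400))]))
    return s,R
E
python3 - <<'E'
from look import *
look("7")
for be,z in ((24,.058),(27,.056)): delta(*pour(be,[.548,.16,z]),be)
E
```

```text
t 7.67 q [ 0.338  0.293  1.649 -0.432  1.381  0.456] p [0.548  0.0823 0.0738] F [ 0.5 -0.4 -1.5] T [0.39 0.06 0.  ] open 0.0498
[[-0.003 -0.004  1.   ]
 [-0.437  0.899  0.003]
 [-0.899 -0.437 -0.004]]
24 shift cm [ 0.16  0.11 -0.01] rot [ 0.24 -0.14 -3.08] rows>= 0.29 goal p [0.548  0.0824 0.0721]
27 shift cm [-0.07  0.09 -0.01] rot [ 0.24 -0.13 -6.08] rows>= 0.57 goal p [0.548  0.0832 0.0741]
```

View pics/l7.png

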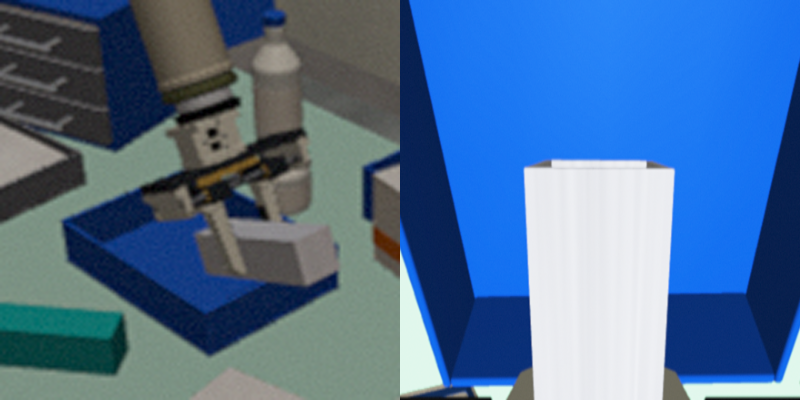

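Tilted to about 21° below level over the tray, mouth low; no tube visible yet. Next I tilt to about 25° and wait.

Emit:
{"name": "jog_arm", "arguments": {
  "targets": [
    [0.1,0.1,0,0.2,-0.1,-1.5,1],
    [0.2,0.1,0,0.2,-0.1,-3,1],
    [0.2,0.1,0,0.2,-0.1,-3,1],
    [0.2,0.1,0,0.2,-0.1,-3,1]
  ]
}}

```text
t: 8.28
tool_pos: [0.548, 0.0823, 0.0715]
orientation: [-0.396, 1.535, -0.395]
force: [1.2, 0.1, -2.4]
opening: 0.0497
```

```bash
python3 - <<'E'
from look import *
look("8")
for be,z in ((24,.058),(27,.056)): delta(*pour(be,[.548,.16,z]),be)
E
```

```text
t 8.28 q [ 0.366  0.324  1.634 -0.476  1.4    0.499] p [0.548  0.0823 0.0715] F [ 1.2  0.1 -2.4] T [0.42 0.06 0.03] open 0.0497
[[-0.001 -0.001  1.   ]
 [-0.484  0.875  0.001]
 [-0.875 -0.484 -0.001]]
24 shift cm [-0.04  0.01 -0.02] rot [ 0.03 -0.04 -0.09] rows>= 0.01 goal p [0.548  0.0824 0.0721]
27 shift cm [-0.26 -0.02 -0.02] rot [ 0.03 -0.04 -3.09] rows>= 0.29 goal p [0.548  0.0832 0.0741]
```

View pics/l8.png

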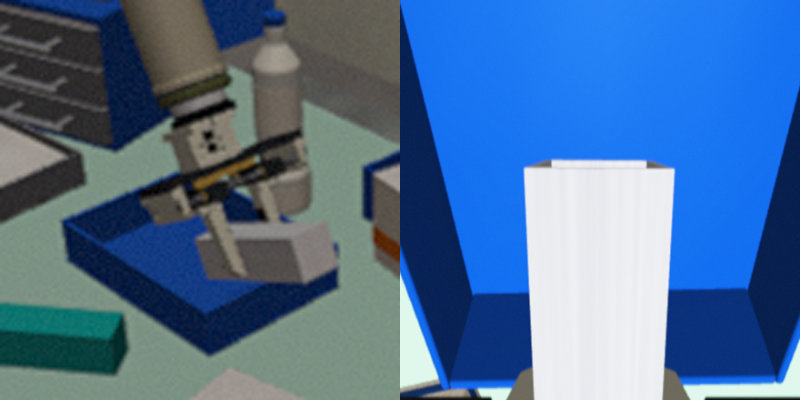

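Emit:
{"name": "jog_arm", "arguments": {
  "targets": [
    [-0.1,0,0,0,0,-1.5,1],
    [-0.2,0,0,0,0,-3,1],
    [-0.2,0,0,0,0,-3,1],
    [-0.2,0,0,0,0,-3,1]
  ]
}}

```text
t: 8.88
tool_pos: [0.5481, 0.0833, 0.0733]
orientation: [-0.437, 1.527, -0.436]
force: [0.0, 0.2, -2.2]
opening: 0.0501
```

```bash
python3 - <<'E'
from look import *
look("9")
for be,z in ((30,.056),): delta(*pour(be,[.548,.16,z]),be)
E
```

```text
t 8.88 q [ 0.393  0.355  1.613 -0.515  1.43   0.533] p [0.5481 0.0833 0.0733] F [ 0.   0.2 -2.2] T [ 0.48  0.06 -0.01] open 0.0501
[[-0.001 -0.001  1.   ]
 [-0.529  0.849  0.001]
 [-0.849 -0.529 -0.001]]
30 shift cm [-0.45 -0.14 -0.02] rot [ 0.03 -0.03 -3.1 ] rows>= 0.29 goal p [0.548  0.0843 0.0781]
```

View pics/l9.png

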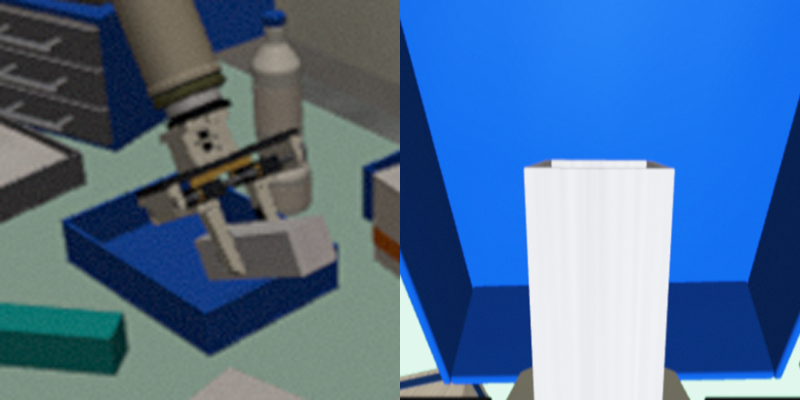

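Emit:
{"name": "jog_arm", "arguments": {
  "targets": [
    [-0.2,-0.1,0,0,0,-1.5,1],
    [-0.4,-0.1,0,0,0,-3,1],
    [-0.4,-0.1,0,0,0,-3,1],
    [-0.4,-0.1,0,0,0,-3,1]
  ]
}}

```text
t: 9.48
tool_pos: [0.5482, 0.0846, 0.0773]
orientation: [-0.478, 1.518, -0.476]
force: [-0.5, 0.4, -1.7]
opening: 0.05
```

```bash
python3 - <<'E'
from look import *
look("10")
for be,z in ((33,.056),): delta(*pour(be,[.548,.16,z]),be)
E
```

```text
t 9.47 q [ 0.419  0.384  1.59  -0.553  1.464  0.563] p [0.5482 0.0846 0.0773] F [-0.5  0.4 -1.7] T [0.52 0.1  0.03] open 0.05
[[-0.001 -0.001  1.   ]
 [-0.572  0.82   0.001]
 [-0.82  -0.572 -0.001]]
33 shift cm [-0.45 -0.17 -0.02] rot [ 0.04 -0.03 -3.1 ] rows>= 0.29 goal p [0.548  0.0855 0.082 ]
```

View pics/l10.png

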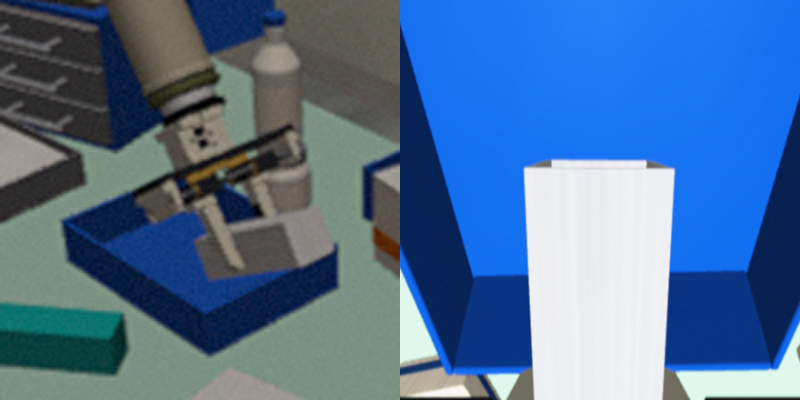

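```bash
python3 - <<'E'
from look import *
c=optics.read_camera("top"); cv2.imwrite("pics/t10.png",cv2.resize(c["frame"][150:290,140:300,::-1],None,fx=4.5,fy=4.2,interpolation=cv2.INTER_CUBIC))
b=cv2.imread("pics/wrist10.png")[80:200,200:440]; cv2.imwrite("pics/w10c.png",cv2.resize(b,None,fx=3.3,fy=3.3,interpolation=cv2.INTER_CUBIC))
E
```

```text
(no output)
```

View pics/t10.png

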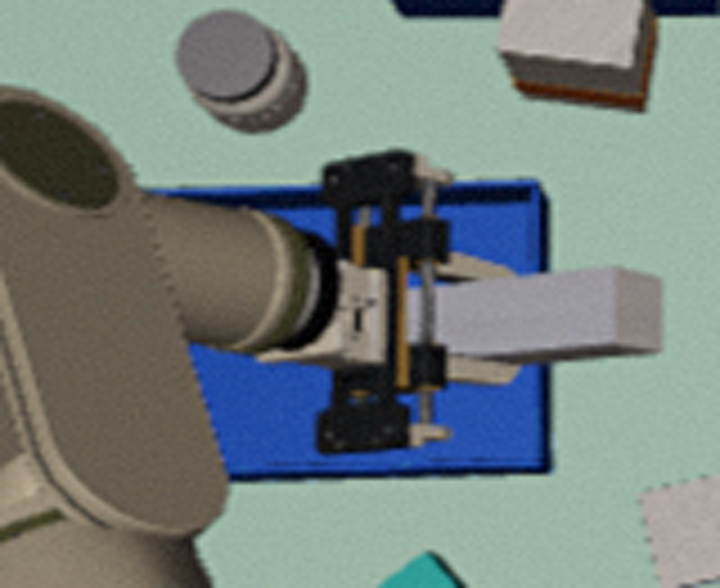

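View pics/w10c.png

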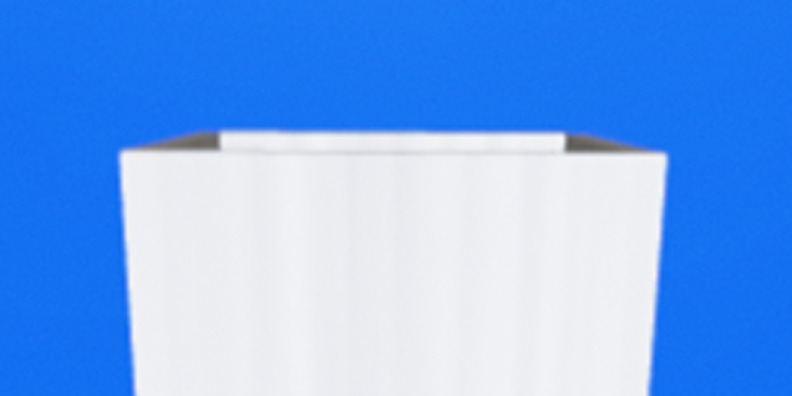

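Emit:
{"name": "jog_arm", "arguments": {
  "targets": [
    [-0.2,-0.1,0,0,0,-1.5,1],
    [-0.5,-0.2,0,0,0,-3,1],
    [-0.5,-0.2,0,0,0,-3,1],
    [-0.5,-0.2,0,0,0,-3,1],
    [-0.5,-0.2,0,0,0,-3,1]
  ]
}}

```text
t: 10.25
tool_pos: [0.5482, 0.0855, 0.0827]
orientation: [-0.518, 1.509, -0.517]
force: [0.2, 0.9, -2.2]
opening: 0.0497
```

```bash
python3 - <<'E'
from look import *
look("11")
for be,z in ((36,.058),(40,.058)): delta(*pour(be,[.548,.16,z]),be)
E
```

```text
t 10.25 q [ 0.444  0.412  1.566 -0.589  1.501  0.589] p [0.5482 0.0855 0.0827] F [ 0.2  0.9 -2.2] T [0.52 0.   0.04] open 0.0497
[[-0.001 -0.     1.   ]
 [-0.614  0.789  0.   ]
 [-0.789 -0.614 -0.001]]
36 shift cm [-0.5  -0.19 -0.02] rot [ 0.02 -0.03 -3.11] rows>= 0.29 goal p [0.548  0.087  0.0879]
40 shift cm [-1.04 -0.32 -0.02] rot [ 0.02 -0.03 -7.11] rows>= 0.66 goal p [0.548  0.0893 0.0929]
```

View pics/l11.png

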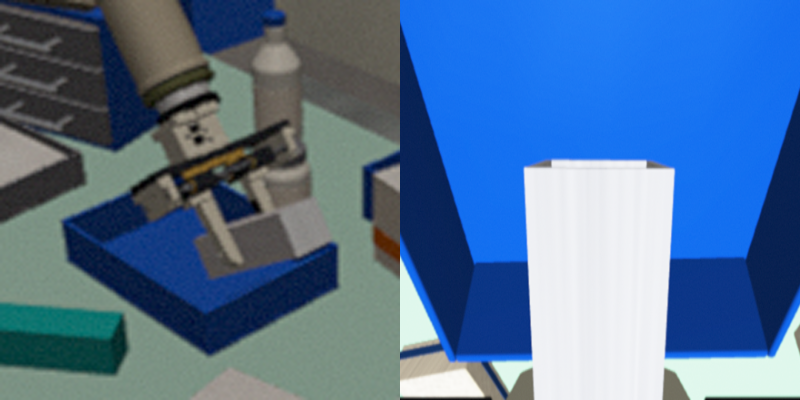

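```bash
python3 - <<'E'
from look import *
for be,z in ((36,.042),(40,.038)): delta(*pour(be,[.548,.17,z]),be)
E
```

```text
36 shift cm [ 0.15  1.58 -0.02] rot [ 0.02 -0.03 -3.11] rows>= 0.29 goal p [0.548  0.097  0.0719]
40 shift cm [-0.07  1.7  -0.02] rot [ 0.02 -0.03 -7.11] rows>= 0.66 goal p [0.548  0.0993 0.0729]
```

Emit:
{"name": "jog_arm", "arguments": {
  "targets": [
    [0.1,0.8,0,0,0,-0.5,1],
    [0.2,1.6,0,0,0,-2,1],
    [0.1,1.6,0,0,0,-3.1,1],
    [0.1,1.6,0,0,0,-3.1,1],
    [0.1,1.6,0,0,0,-3.1,1]
  ]
}}

```text
t: 10.98
tool_pos: [0.5483, 0.0975, 0.0722]
orientation: [-0.56, 1.498, -0.559]
force: [-1.1, 0.2, -2.1]
opening: 0.05
```

```bash
python3 - <<'E'
from look import *
look("12")
for be,z in ((40,.038),(45,.036)): delta(*pour(be,[.548,.17,z]),be)
E
```

```text
t 10.97 q [ 0.482  0.478  1.527 -0.62   1.53   0.636] p [0.5483 0.0975 0.0722] F [-1.1  0.2 -2.1] T [ 0.51 -0.01  0.03] open 0.05
[[-0.    -0.001  1.   ]
 [-0.656  0.755  0.   ]
 [-0.755 -0.656 -0.001]]
40 shift cm [-0.17  0.11 -0.04] rot [ 0.   -0.02 -4.03] rows>= 0.38 goal p [0.548  0.0993 0.0729]
45 shift cm [-0.69  0.1  -0.04] rot [ 0.   -0.02 -9.03] rows>= 0.84 goal p [0.548  0.1026 0.0769]
```

View pics/l12.png

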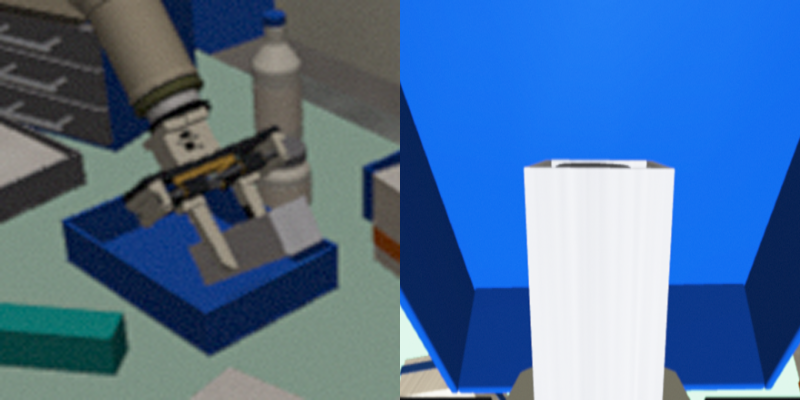

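The grey cap now shows at the mouth (wrist, around (318,123)), so the tube is sliding slowly. Hold and look.

Emit:
{"name": "jog_arm", "arguments": {
  "targets": [
    [0,0,0,0,0,0,1],
    [0,0,0,0,0,0,1]
  ]
}}

```text
t: 11.32
tool_pos: [0.5486, 0.0972, 0.0727]
orientation: [-0.559, 1.497, -0.56]
force: [-0.9, -0.9, -1.6]
opening: 0.05
```

```bash
python3 - <<'E'
from look import *
look("13")
E
```

```text
t 11.32 q [ 0.482  0.477  1.527 -0.62   1.53   0.636] p [0.5486 0.0972 0.0727] F [-0.9 -0.9 -1.6] T [0.51 0.1  0.03] open 0.05
[[-0.     0.     1.   ]
 [-0.656  0.755 -0.   ]
 [-0.755 -0.656  0.   ]]
```

View pics/l13.png

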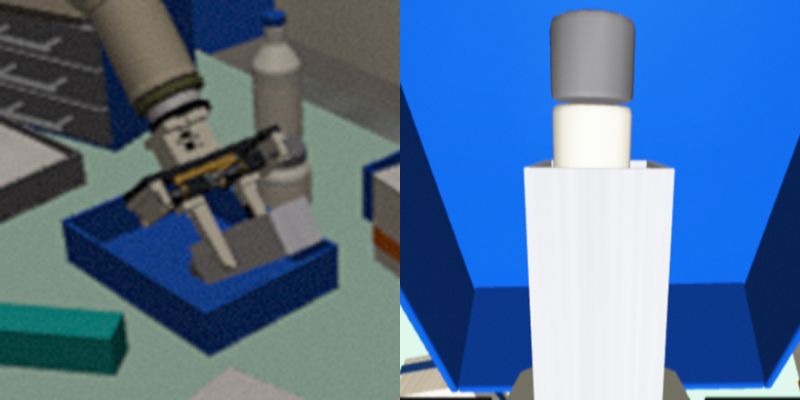

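The tube is about half out, cap ahead of the mouth. Keep holding.

Emit:
{"name": "jog_arm", "arguments": {
  "targets": [
    [0,0,0,0,0,0,1],
    [0,0,0,0,0,0,1]
  ]
}}

```text
t: 11.68
tool_pos: [0.5485, 0.0972, 0.0726]
orientation: [-0.559, 1.498, -0.56]
force: [0.7, -0.6, -1.9]
opening: 0.0496
```

```bash
python3 - <<'E'
from look import *
s,R=look("14")
hd=np.array([0,np.cos(np.radians(36)),-np.sin(np.radians(36))]); print("retreat dir -hd in tool",(R.T@-hd).round(3),"world -y in tool",(R.T@[0,-1,0]).round(3),"up",(R.T@[0,0,1]).round(3))
E
```

```text
t 11.68 q [ 0.482  0.477  1.527 -0.62   1.53   0.636] p [0.5485 0.0972 0.0726] F [ 0.7 -0.6 -1.9] T [ 0.47  0.05 -0.01] open 0.0496
[[-0.     0.     1.   ]
 [-0.656  0.755 -0.   ]
 [-0.755 -0.656  0.   ]]
retreat dir -hd in tool [ 0.087 -0.996  0.   ] world -y in tool [ 0.656 -0.755  0.   ] up [-0.755 -0.656  0.   ]
```

View pics/l14.png

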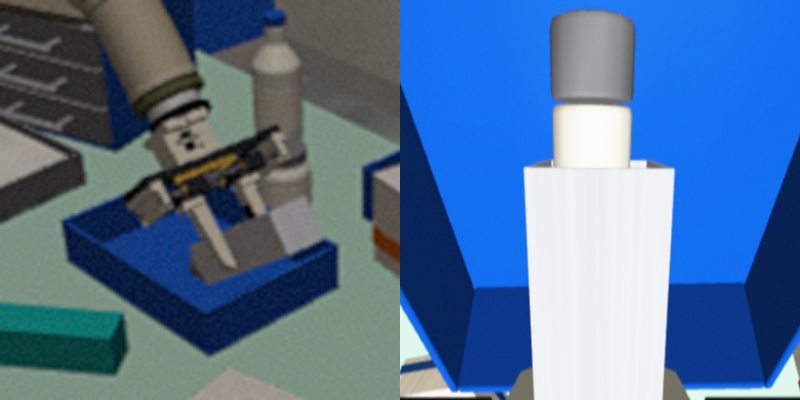

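```bash
python3 - <<'E'
from look import *
for be,y,z in ((33,.163,.042),(30,.155,.046),(27,.14,.056),(25,.12,.064)): delta(*pour(be,[.5485,y,z]),be)
E
```

```text
33 shift cm [ 0.92 -0.36 -0.  ] rot [-0.02 -0.01  2.97] rows>= 0.28 goal p [0.5485 0.0885 0.068 ]
30 shift cm [ 1.52 -1.06 -0.  ] rot [-0.02 -0.01  5.97] rows>= 0.56 goal p [0.5485 0.0793 0.0681]
27 shift cm [ 2.12 -2.67  0.  ] rot [-0.02 -0.01  8.97] rows>= 0.84 goal p [0.5485 0.0632 0.0741]
25 shift cm [ 3.07 -4.57  0.  ] rot [-2.000e-02 -1.000e-02  1.097e+01] rows>= 1.03 goal p [0.5485 0.0426 0.0794]
```

Emit:
{"name": "jog_arm", "arguments": {
  "targets": [
    [0.4,-0.2,0,0,0,1.5,1],
    [0.8,-0.5,0,0,0,3,1],
    [1.2,-1.3,0,0,0,6,1],
    [1.2,-1.3,0,0,0,6,1]
  ]
}}

```text
t: 12.28
tool_pos: [0.549, 0.0783, 0.0732]
orientation: [-0.475, 1.516, -0.479]
force: [-0.2, -0.4, -1.5]
opening: 0.0497
```

```bash
python3 - <<'E'
from look import *
look("15")
for be,y,z in ((27,.14,.060),(25,.12,.068),(25,.10,.075),(25,.08,.08)): delta(*pour(be,[.5485,y,z]),be)
E
```

```text
t 12.28 q [ 0.41   0.383  1.599 -0.557  1.452  0.564] p [0.549  0.0783 0.0732] F [-0.2 -0.4 -1.5] T [0.4  0.07 0.  ] open 0.0497
[[ 0.     0.003  1.   ]
 [-0.572  0.82  -0.003]
 [-0.82  -0.572  0.002]]
27 shift cm [ 0.45 -1.63 -0.  ] rot [-0.09 -0.02  2.98] rows>= 0.28 goal p [0.5485 0.0632 0.0781]
25 shift cm [ 1.19 -3.62  0.  ] rot [-0.09 -0.01  4.98] rows>= 0.61 goal p [0.5485 0.0426 0.0834]
25 shift cm [ 1.76 -5.66  0.01] rot [-0.09 -0.01  4.98] rows>= 0.95 goal p [0.5485 0.0226 0.0904]
25 shift cm [ 2.5  -7.59  0.01] rot [-0.09 -0.01  4.98] rows>= 1.28 goal p [0.5485 0.0026 0.0954]
```

View pics/l15.png

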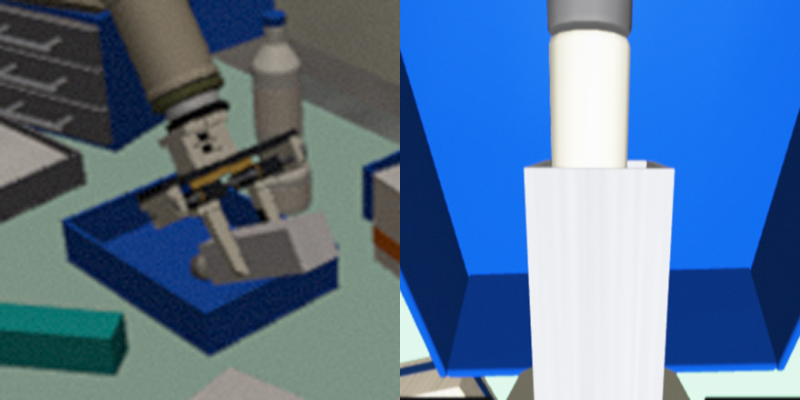

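Emit:
{"name": "jog_arm", "arguments": {
  "targets": [
    [0.2,-0.8,0,0,0,1.5,1],
    [0.4,-1.6,0,0,0,3,1],
    [0.8,-2.6,0,0,0,4,1],
    [1.2,-3.6,0,0,0,5,1],
    [1.2,-3.6,0,0,0,5,1]
  ]
}}

```text
t: 13.0
tool_pos: [0.5486, 0.0415, 0.0839]
orientation: [-0.407, 1.531, -0.413]
force: [-0.9, -0.2, -1.0]
opening: 0.0498
```

```bash
python3 - <<'E'
from look import *
s,R=look("16")
for be,y,z in ((25,.10,.075),(25,.08,.085)): delta(*pour(be,[.5485,y,z]),be)
E
```

```text
t 13.0 q [ 0.311  0.279  1.671 -0.504  1.391  0.457] p [0.5486 0.0415 0.0839] F [-0.9 -0.2 -1. ] T [ 0.26  0.04 -0.02] open 0.0498
[[-0.     0.004  1.   ]
 [-0.499  0.866 -0.003]
 [-0.866 -0.499  0.002]]
25 shift cm [ 0.38 -2.07  0.01] rot [-0.14 -0.02 -0.02] rows>= 0.34 goal p [0.5485 0.0226 0.0904]
25 shift cm [ 0.51 -4.3   0.02] rot [-0.14 -0.02 -0.02] rows>= 0.69 goal p [0.5485 0.0026 0.1004]
```

View pics/l16.png

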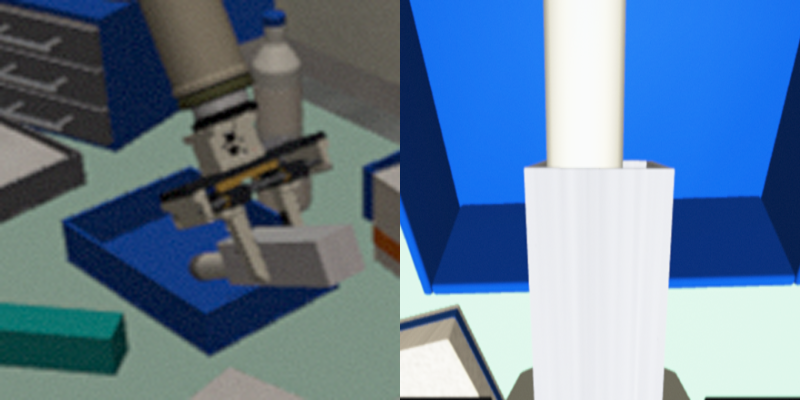

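Emit:
{"name": "jog_arm", "arguments": {
  "targets": [
    [0.1,-0.7,0,0,0,0,1],
    [0.3,-1.4,0,0,0,0,1],
    [0.4,-2.1,0,0,0,0,1],
    [0.4,-2.1,0,0,0,0,1]
  ]
}}

```text
t: 13.6
tool_pos: [0.5489, 0.0218, 0.0912]
orientation: [-0.408, 1.53, -0.413]
force: [0.7, 0.6, 3.3]
opening: 0.0497
```

```bash
python3 - <<'E'
from look import *
s,R=look("17")
for be,y,z in ((25,.08,.088),(25,.06,.1)): delta(*pour(be,[.5485,y,z]),be)
E
```

```text
t 13.6 q [ 0.279  0.251  1.69  -0.511  1.385  0.426] p [0.5489 0.0218 0.0912] F [0.7 0.6 3.3] T [ 0.29  0.01 -0.01] open 0.0497
[[ 0.001  0.003  1.   ]
 [-0.5    0.866 -0.003]
 [-0.866 -0.5    0.002]]
25 shift cm [-0.1  -2.28 -0.03] rot [-0.19  0.03  0.02] rows>= 0.36 goal p [0.5485 0.0026 0.1034]
25 shift cm [-0.14 -4.61 -0.02] rot [-0.19  0.03  0.02] rows>= 0.74 goal p [ 0.5485 -0.0174  0.1154]
```

View pics/l17.png

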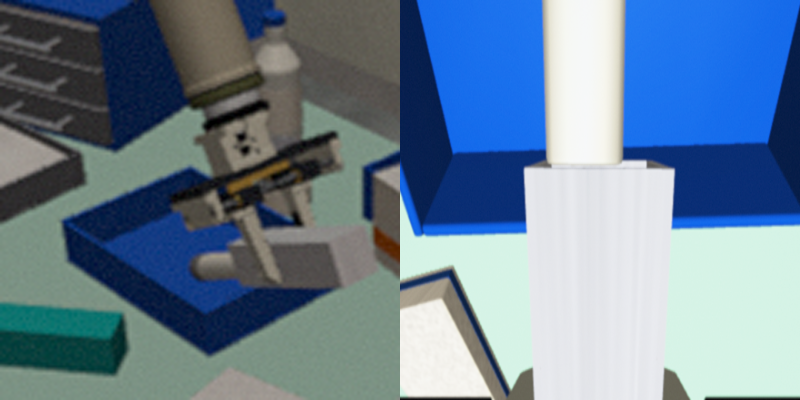

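Emit:
{"name": "jog_arm", "arguments": {
  "targets": [
    [-0.6,-0.6,0,0,0,0,1],
    [-1.2,-1.2,0,0,0,0,1]
  ]
}}

```text
t: 13.95
tool_pos: [0.5485, 0.0172, 0.1077]
orientation: [-0.409, 1.531, -0.413]
force: [-0.1, 0.8, -2.0]
opening: 0.0499
```

```bash
python3 - <<'E'
from look import *
s,R=look("18")
E
```

```text
t 13.95 q [ 0.272  0.227  1.685 -0.51   1.407  0.406] p [0.5485 0.0172 0.1077] F [-0.1  0.8 -2. ] T [0.34 0.06 0.  ] open 0.0499
[[-0.     0.003  1.   ]
 [-0.501  0.866 -0.003]
 [-0.866 -0.501  0.001]]
```

View pics/l18.png

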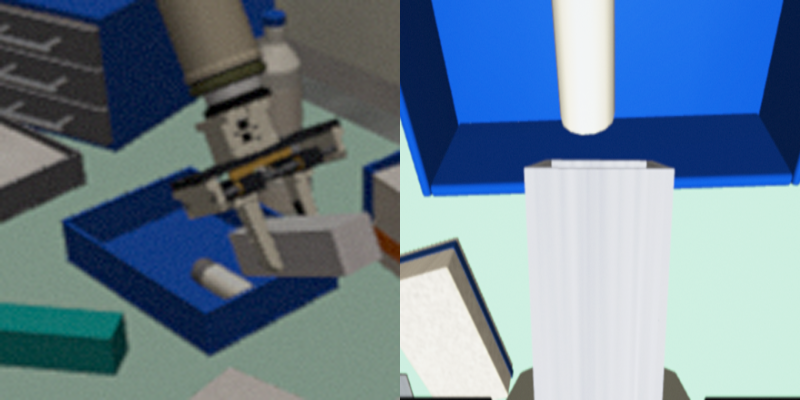

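The side and wrist views show the tube lying flat in the tray (foot end at wrist (415,135) in the half-scale view) and the holder empty. Now the return: first raise and level the holder.

```bash
cat >> kin.py <<'E'
def homepose(lift,off):
    H=np.load("home.npz"); pe=st2w([0,0,P[2]],PE)[0]
    return H["p"]+lift*YAX()-off*pe,H["R"]
E
python3 - <<'E'
from kin import *
k=fitk()[0]; q=json.loads(open("log.jsonl").readlines()[-1])[0]
for p,T in (pour(-10,[.57,.05,.28],yaw=-.08),homepose(.14,.004)):
    q,e,m=ik(p,T,k,[q]); print(q.round(2),round(e,4),round(m,2))
delta(*pour(-10,[.57,.05,.28],yaw=-.08),"W1")
E
```

```text
[-0.19  0.02  1.55  0.09  1.58 -0.11] 0.0 0.91
[-0.69  0.4   1.38  0.76  1.81 -0.5 ] 0.0 0.92
W1 shift cm [-10.1  -10.38   1.54] rot [ 4.34  1.18 34.98] rows>= 3.3 goal p [ 0.5642 -0.022   0.2482]
```

Emit:
{"name": "jog_arm", "arguments": {
  "targets": [
    [-3.2,-2.6,0.2,0.4,0.1,4,1],
    [-6,-5,0.5,1.4,0.4,12,1],
    [-8,-7,0.8,2.4,0.7,20,1],
    [-9,-9,1.2,3.4,0.9,28,1],
    [-10.1,-10.4,1.5,4.3,1.2,35,1]
  ]
}}

```text
t: 14.68
tool_pos: [0.5642, -0.0231, 0.2502]
orientation: [0.134, 1.563, 0.009]
force: [0.3, -0.9, -1.5]
opening: 0.0498
```

```bash
python3 - <<'E'
from look import *
show(); delta(*homepose(.14,.004),"W2")
E
```

```text
t 14.68 q [-0.193  0.021  1.548  0.091  1.58  -0.112] p [ 0.5642 -0.0231  0.2502] F [ 0.3 -0.9 -1.5] T [-0.1   0.08  0.03] open 0.0498
[[ 0.009  0.08   0.997]
 [ 0.091  0.993 -0.08 ]
 [-0.996  0.091  0.002]]
W2 shift cm [ 0.22 -7.92  4.4 ] rot [ 5.35 -2.66 44.72] rows>= 4.22 goal p [ 0.6018 -0.105   0.2409]
```

Emit:
{"name": "jog_arm", "arguments": {
  "targets": [
    [-0.6,-1.6,0.9,1.1,-0.5,8.9,1],
    [-0.8,-3.2,1.8,2.1,-1.1,17.9,1],
    [-0.6,-4.8,2.6,3.2,-1.6,26.8,1],
    [-0.2,-6.4,3.5,4.3,-2.1,35.8,1],
    [0.2,-7.9,4.4,5.3,-2.7,44.7,1]
  ]
}}

```text
t: 15.3
tool_pos: [0.6021, -0.1064, 0.2414]
orientation: [0.805, 1.376, 0.543]
force: [0.0, 0.3, -1.9]
opening: 0.0495
```

```bash
python3 - <<'E'
from look import *
look("20"); delta(*homepose(.14,.004),"W2");delta(*homepose(.1,.004),".1")
a=cv2.imread("pics/wrist5.png").astype(int);b=cv2.imread("pics/wrist20.png").astype(int)
f=np.hstack([a[90:200,200:440],b[90:200,200:440]]).astype(np.uint8); cv2.imwrite("pics/cmp20.png",cv2.resize(f,(800,366)))
E
```

```text
t 15.3 q [-0.696  0.399  1.38   0.761  1.807 -0.502] p [ 0.6021 -0.1064  0.2414] F [ 0.   0.3 -1.9] T [-0.61  0.16 -0.06] open 0.0495
[[ 0.141  0.115  0.983]
 [ 0.755  0.63  -0.182]
 [-0.64   0.768  0.002]]
W2 shift cm [-0.2   0.67  0.15] rot [-0.63 -0.13 -0.39] rows>= 0.11 goal p [ 0.6018 -0.105   0.2409]
.1 shift cm [ 0.13 -3.32  0.19] rot [-0.63 -0.13 -0.39] rows>= 0.53 goal p [ 0.5976 -0.1276  0.2081]
```

View pics/cmp20.png

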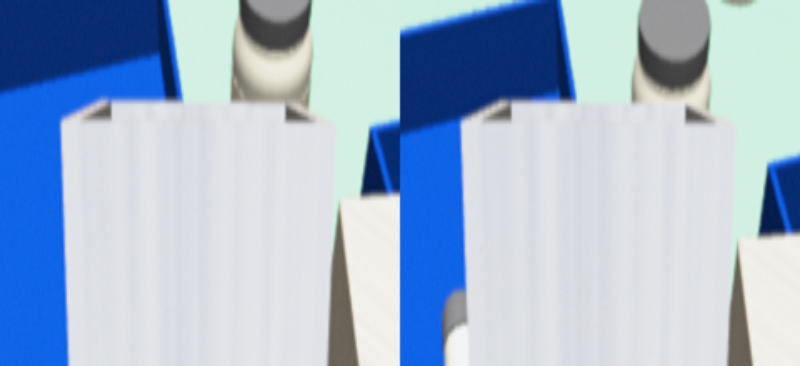

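View pics/side20.png

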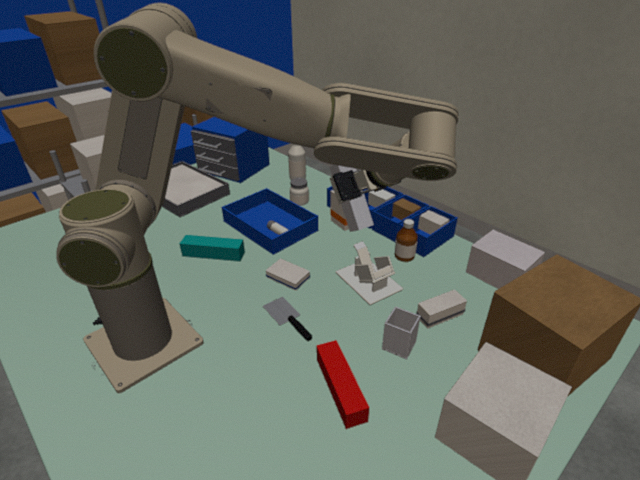

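Wrist before and after match, so the holder did not slip in the grip. The tube is seen in the tray at side (278,228). I settle at the hover, then lower along the axis.

Emit:
{"name": "jog_arm", "arguments": {
  "targets": [
    [-0.2,0.7,0.1,-0.6,-0.1,-0.4,1],
    [-0.2,0.7,0.1,-0.6,-0.1,-0.4,1],
    [-0.2,0.7,0.1,-0.6,-0.1,-0.4,1]
  ]
}}

```text
t: 15.78
tool_pos: [0.6019, -0.1038, 0.2432]
orientation: [0.798, 1.38, 0.54]
force: [0.0, 0.2, -1.5]
opening: 0.0501
```

```bash
python3 - <<'E'
from look import *
show(); delta(*homepose(.14,.004),"W2");delta(*homepose(.06,.004),".06");delta(*homepose(.03,.004),".03")
E
```

```text
t 15.78 q [-0.69   0.392  1.382  0.756  1.806 -0.499] p [ 0.6019 -0.1038  0.2432] F [ 0.   0.2 -1.5] T [-0.56  0.19 -0.01] open 0.0501
[[ 0.138  0.113  0.984]
 [ 0.751  0.635 -0.179]
 [-0.645  0.764  0.003]]
W2 shift cm [ 0.06 -0.25  0.01] rot [ 0.2  -0.    0.17] rows>= 0.04 goal p [ 0.6018 -0.105   0.2409]
.06 shift cm [ 0.78 -8.22 -0.02] rot [ 0.2  -0.    0.17] rows>= 1.32 goal p [ 0.5934 -0.1501  0.1754]
.03 shift cm [  1.05 -11.21  -0.03] rot [ 0.2  -0.    0.17] rows>= 1.8 goal p [ 0.5903 -0.1671  0.1508]
```

Emit:
{"name": "jog_arm", "arguments": {
  "targets": [
    [0.2,-2.2,0,0.2,0,0.2,1],
    [0.4,-4.4,0,0.2,0,0.2,1],
    [0.6,-6.4,0,0.2,0,0.2,1],
    [0.8,-8.2,0,0.2,0,0.2,1],
    [0.8,-8.2,0,0.2,0,0.2,1]
  ]
}}

```text
t: 16.4
tool_pos: [0.5928, -0.1504, 0.1731]
orientation: [0.807, 1.381, 0.541]
force: [-0.1, 0.0, -1.3]
opening: 0.05
```

```bash
python3 - <<'E'
from look import *
look("21"); delta(*homepose(.06,.004),".06");delta(*homepose(.02,.004),".02"); delta(*homepose(.003,.003),".003")
b=cv2.imread("pics/side21.png")[200:310,320:420]; cv2.imwrite("pics/s21.png",cv2.resize(b,None,fx=5,fy=5,interpolation=cv2.INTER_CUBIC))
E
```

```text
t 16.4 q [-0.752  0.517  1.356  0.72   1.777 -0.604] p [ 0.5928 -0.1504  0.1731] F [-0.1  0.  -1.3] T [-0.57  0.15  0.01] open 0.05
[[ 0.138  0.119  0.983]
 [ 0.755  0.63  -0.182]
 [-0.641  0.767 -0.003]]
.06 shift cm [-0.02 -0.01 -0.03] rot [-0.03  0.   -0.07] rows>= 0.01 goal p [ 0.5934 -0.1501  0.1754]
.02 shift cm [ 0.32 -3.99 -0.03] rot [-0.03  0.   -0.07] rows>= 0.64 goal p [ 0.5893 -0.1727  0.1426]
.003 shift cm [ 0.57 -5.68 -0.03] rot [-0.03  0.   -0.07] rows>= 0.91 goal p [ 0.5876 -0.1815  0.1281]
```

View pics/s21.png

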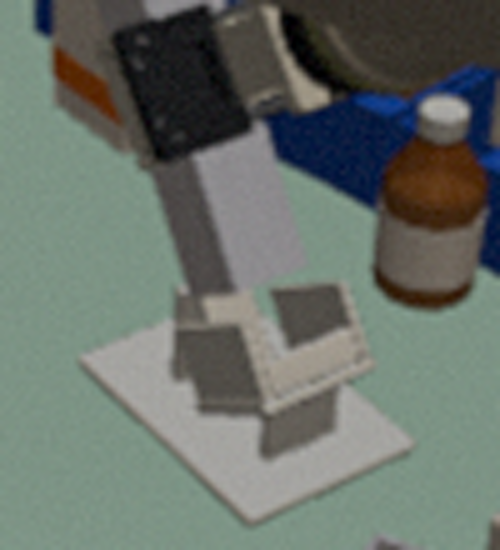

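View pics/wrist21.png

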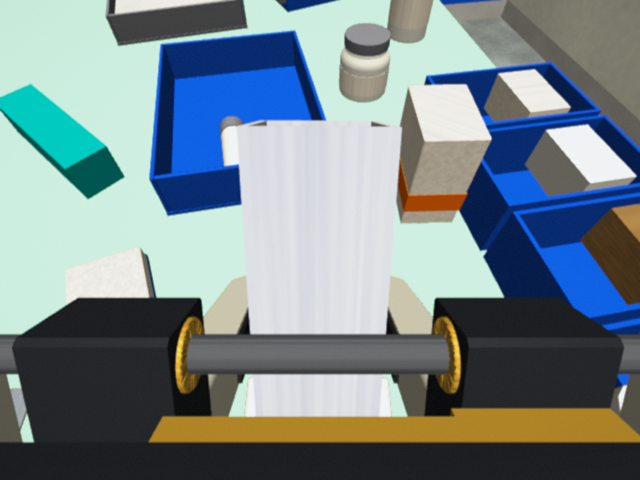

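Aligned above the cradle. Lowering to 20 mm above home.

Emit:
{"name": "jog_arm", "arguments": {
  "targets": [
    [0.1,-1,0,0,0,0,1],
    [0.2,-2,0,0,0,0,1],
    [0.3,-3,0,0,0,0,1],
    [0.3,-4,0,0,0,0,1],
    [0.3,-4,0,0,0,0,1]
  ]
}}

```text
t: 17.12
tool_pos: [0.5891, -0.1733, 0.1417]
orientation: [0.806, 1.38, 0.541]
force: [0.8, -0.1, -1.6]
opening: 0.05
```

```bash
python3 - <<'E'
from look import *
show(); delta(*homepose(.02,.004),".02"); delta(*homepose(.003,.003),".003"); delta(*homepose(.0,.001),"0")
E
```

```text
t 17.12 q [-0.779  0.582  1.329  0.703  1.765 -0.651] p [ 0.5891 -0.1733  0.1417] F [ 0.8 -0.1 -1.6] T [-0.58  0.2  -0.05] open 0.05
[[ 0.138  0.118  0.983]
 [ 0.755  0.631 -0.182]
 [-0.641  0.767 -0.002]]
.02 shift cm [-0.01  0.11  0.01] rot [-0.12 -0.02 -0.11] rows>= 0.02 goal p [ 0.5893 -0.1727  0.1426]
.003 shift cm [ 0.23 -1.57  0.01] rot [-0.12 -0.02 -0.11] rows>= 0.25 goal p [ 0.5876 -0.1815  0.1281]
0 shift cm [ 0.46 -1.86  0.01] rot [-0.12 -0.02 -0.11] rows>= 0.31 goal p [ 0.5876 -0.1816  0.1245]
```

Emit:
{"name": "jog_arm", "arguments": {
  "targets": [
    [0.1,-0.5,0,-0.1,0,-0.1,1],
    [0.2,-1,0,-0.1,0,-0.1,1],
    [0.2,-1.4,0,-0.1,0,-0.1,1],
    [0.3,-1.7,0,-0.1,0,-0.1,1],
    [0.4,-1.8,0,-0.1,0,-0.1,1]
  ]
}}

```text
t: 17.75
tool_pos: [0.5875, -0.1817, 0.1251]
orientation: [0.804, 1.38, 0.541]
force: [0.4, 0.5, -2.0]
opening: 0.05
```

```bash
python3 - <<'E'
from look import *
show(); delta(*homepose(.0,.0),"0")
E
```

```text
t 17.75 q [-0.789  0.611  1.32   0.694  1.754 -0.673] p [ 0.5875 -0.1817  0.1251] F [ 0.4  0.5 -2. ] T [-0.57  0.21 -0.01] open 0.05
[[ 0.138  0.117  0.984]
 [ 0.754  0.632 -0.181]
 [-0.643  0.766 -0.001]]
0 shift cm [ 0.15 -0.03  0.01] rot [-0.02 -0.02 -0.02] rows>= 0.02 goal p [ 0.5878 -0.1808  0.1239]
```

Emit:
{"name": "jog_arm", "arguments": {
  "targets": [
    [0.1,-0.1,0,0,0,0,1],
    [0.2,-0.1,0,0,0,0,1],
    [0.2,-0.1,0,0,0,0,1]
  ]
}}

```text
t: 18.12
tool_pos: [0.5879, -0.1808, 0.1239]
orientation: [0.803, 1.38, 0.541]
force: [-1.3, 0.7, 5.7]
opening: 0.05
```

```bash
python3 - <<'E'
from look import *
show(); delta(*homepose(.0,.0),"0")
E
```

```text
t 18.12 q [-0.787  0.612  1.321  0.695  1.752 -0.674] p [ 0.5879 -0.1808  0.1239] F [-1.3  0.7  5.7] T [0.17 0.12 0.11] open 0.05
[[ 0.139  0.116  0.984]
 [ 0.754  0.632 -0.18 ]
 [-0.643  0.766  0.   ]]
0 shift cm [-0.    0.   -0.01] rot [ 0.03  0.01 -0.02] rows>= 0.0 goal p [ 0.5878 -0.1808  0.1239]
```

Back at the exact grasp pose with about 7 N of seating contact. Open.

Emit:
{"name": "jog_arm", "arguments": {
  "targets": [
    [0,0,0,0,0,0,0.9],
    [0,0,0,0,0,0,0],
    [0,0,0,0,0,0,0],
    [0,0,0,0,0,0,0],
    [0,0,0,0,0,0,0]
  ]
}}

```text
t: 18.75
tool_pos: [0.5879, -0.1808, 0.1237]
orientation: [0.803, 1.38, 0.541]
force: [-0.6, -0.3, -0.7]
opening: 0.0853
```

```bash
python3 - <<'E'
from look import *
look("24")
c=optics.read_camera("wrist"); f=c["frame"]; 
a=cv2.imread("pics/w4.png"); b=cv2.imread("pics/wrist24.png")
cv2.imwrite("pics/cmp24.png",cv2.resize(np.hstack([a[90:420,180:460],b[90:420,180:460]]),(800,470)))
E
```

```text
t 18.75 q [-0.787  0.612  1.322  0.695  1.752 -0.674] p [ 0.5879 -0.1808  0.1237] F [-0.6 -0.3 -0.7] T [-0.43  0.15 -0.  ] open 0.0853
[[ 0.138  0.116  0.984]
 [ 0.754  0.632 -0.181]
 [-0.643  0.766  0.   ]]
```

View pics/cmp24.png

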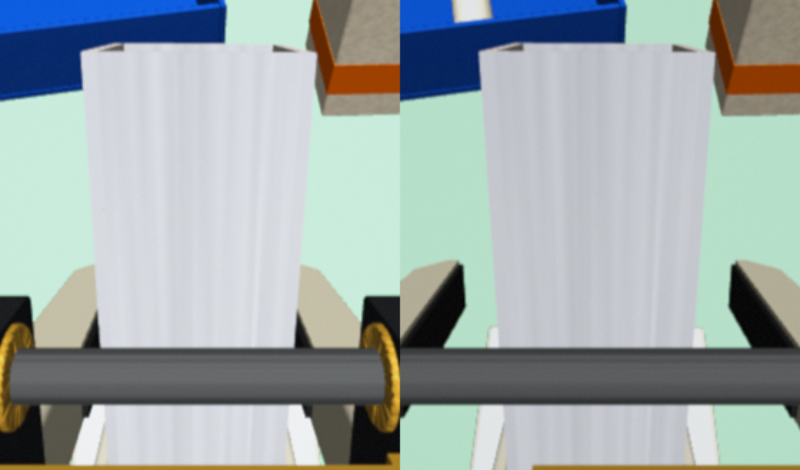

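The holder sits exactly as it did at the original grasp. I back straight out, clear.

Emit:
{"name": "jog_arm", "arguments": {
  "targets": [
    [-1,0,0,0,0,0,0],
    [-4,0,0,0,0,0,0],
    [-8,0,0,0,0,0,0],
    [-12,0,0,0,0,0,0],
    [-16,0,0,0,0,0,0]
  ]
}}

```text
t: 19.52
tool_pos: [0.5653, -0.3028, 0.2281]
orientation: [0.803, 1.379, 0.541]
force: [0.6, -0.4, 0.3]
opening: 0.0928
```

```bash
python3 - <<'E'
from look import *
look("25")
C={}
for n in ["side","top","wrist"]:
    c=optics.read_camera(n); f=c["frame"][:,:,::-1].copy(); cv2.imwrite(f"pics/{n}25r.png",f)
    for zc in (MOUTH,):
        q=proj(cam(c),st2w(P,[zc+np.array([.025*a,0,0])+.025*b*PE for a,b in ((1,1),(1,-1),(-1,-1),(-1,1))]))
        cv2.polylines(f,[np.round(q*8).astype(np.int32)],True,(0,255,0),1,cv2.LINE_AA,3)
    C[n]=f
cv2.imwrite("pics/f25.png",np.hstack([cv2.resize(C["side"][150:330,210:440],(400,313)),cv2.resize(C["top"][130:310,150:400],(400,313))]))
o=cv2.imread("pics/side0.png"); d=cv2.absdiff(o,cv2.imread("pics/side25r.png"))[195:225,330:380].max(); print(d)
o=cv2.resize(cv2.imread("pics/top0.png")[180:220,320:360],(400,400),interpolation=cv2.INTER_CUBIC); n=cv2.resize(cv2.imread("pics/top25r.png")[180:220,320:360],(400,400),interpolation=cv2.INTER_CUBIC)
cv2.imwrite("pics/cmpt.png",np.hstack([o,n]))
E
```

```text
t 19.52 q [-0.918  0.696  1.001  0.679  2.014 -0.621] p [ 0.5653 -0.3028  0.2281] F [ 0.6 -0.4  0.3] T [-0.39  0.12 -0.04] open 0.0928
[[ 0.139  0.116  0.984]
 [ 0.753  0.633 -0.181]
 [-0.643  0.766  0.001]]
122
```

View pics/f25.png

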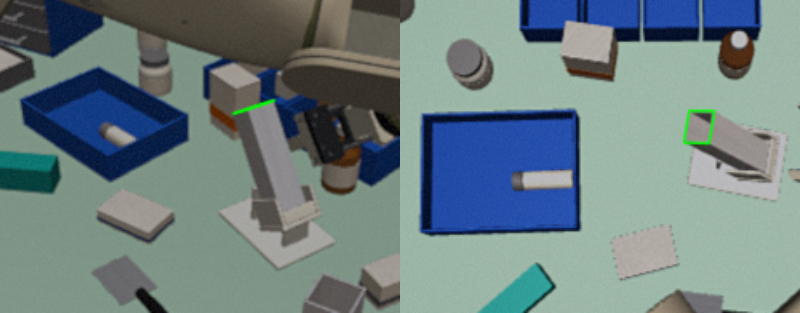

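View pics/cmpt.png

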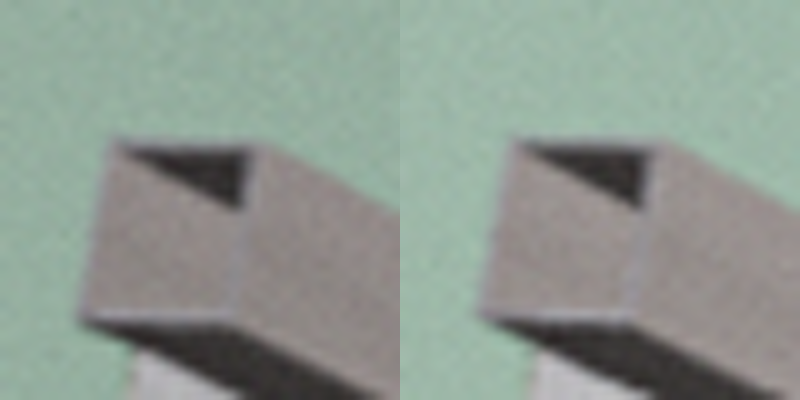

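View pics/wrist25.png

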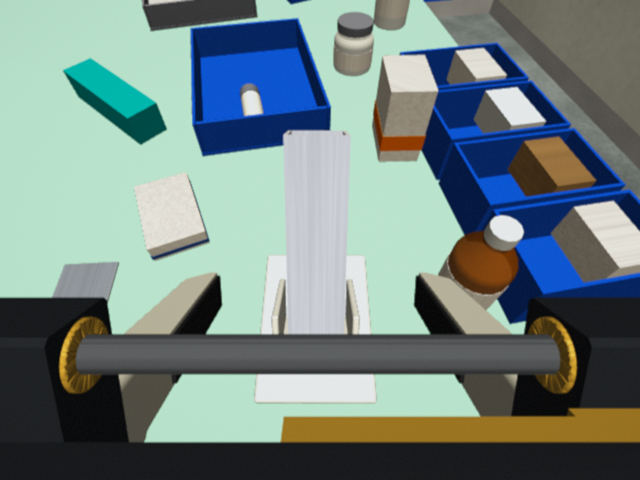

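View pics/top25r.png

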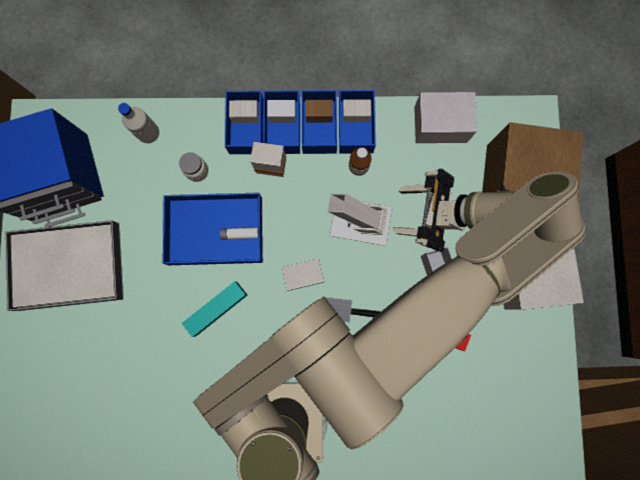

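The holder is fully home: its mouth pixels in the top view match the start. The tube lies flat in the tray at top (238,234), the bystanders in view are unmoved, and the gripper is clear. Letting the arm settle, then handing in.

Emit:
{"name": "jog_arm", "arguments": {
  "targets": [
    [0,0,0,0,0,0,0],
    [0,0,0,0,0,0,0]
  ]
}}

```text
t: 20.02
tool_pos: [0.5656, -0.3, 0.2252]
orientation: [0.805, 1.381, 0.542]
force: [0.5, 0.3, -0.7]
opening: 0.0926
```

```bash
python3 - <<'E'
from kin import *
from plant import ticket
show(); print(ticket.close_job())
E
```

```text
t 20.02 q [-0.916  0.695  1.008  0.679  2.011 -0.622] p [ 0.5656 -0.3     0.2252] F [ 0.5  0.3 -0.7] T [-0.37  0.19 -0.03] open 0.0926
[[ 0.137  0.116  0.984]
 [ 0.755  0.631 -0.18 ]
 [-0.641  0.767 -0.001]]
the job is handed in; nothing more can be done
None
```

I took the aluminium holder out of its stand, tipped it low over the tray until the tube slid onto the tray floor, and drew the holder back off it. The holder is back in its stand and released. I handed the job in at 20.0 s, with the gripper open and clear.

**Last checks that agreed:**
- The tube lies flat in the tray and never touched the bench.
- The holder went back to the exact pose it was gripped at, with about 7 N of seating contact. Its mouth shows at the same place in the top and wrist pictures as before.
- The bystanders in view look unmoved. The arm hid most of the red look-alike and part of the pot, carton2 and spatula in the last top view.
- The wrist forces are about zero.

**What went differently:**
- The tube was slower to leave than described. It came out only at about 36° below level, not 20°.
- Its last few centimetres needed the holder pulled back, and the tail then dropped about 4 to 5 cm by my estimate.
- The wrist force read +3.3 N upward for a moment as the tail came free. It was either the drop or a light touch on the tray wall; I could not tell which. The next reading was normal.

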